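# Put the rover's power box into storage

### The job

Raise the power box's hinged hold-down bar, slide every battery pack out from under it and lay the packs side by side on the floor of the blue tray; only when all of them are in the tray, swing the bar fully down again. Also lift the loose white cover off the socket housing and set it down right way up on the open bench, clear of the housing, then push the black plug fully home in the socket it covered. Leave the spool, the meter and the jar where they are.

Things in the scene. Friction and masses are not known exactly. Their poses are not given: they have to be found in the camera images.
- power_box: Fixed box, origin centre of underside; floor 155 (x) x 216 mm, top z 12. Three bays 60 mm wide along x, at y -66, 0, 66, ribs 16 mm high, open to -x. Home, a pack's origin is near x 0, z 12. A fixed hood (x 25 to 66, z 58 to 64 mm) covers the rear 30 mm of the packs: slide a pack about 40 mm to -x before lifting it. Side walls 46 mm high, 72 at the hinge.
- bar (a joint): Angle of the hold-down bar (rad): 0 = down, across the pack tops in front of the fins, which it stops; grows as it swings up and back about the box's y axis; end stop 1.9, past upright. Stiff hinge: stays where left, about 5 N at the crossbar lifts it. At about 1.8 it leaves most room for a gripper over the packs. Round crossbar 93 mm from the hinge axis.
- bar_hinge (a point): Middle of the bar's hinge axis, fixed to the power box at (45, 0, 66) mm in its frame; the axis runs along the box's y.
- bar_grip (a point): Middle of the bar's handle: round black rod 18 mm thick, 68 mm long along the box's y, sticking out past the bar's arm on the box's -y side. At bar angle a it is at (45 - 93 cos a, -150, 66 + 93 sin a) mm in the box's frame. Free space round it; pinched from above (along the box's x) it turns in the grip.
- pack_a: Battery pack: dark block 110 (x) x 54 (y) x 42 mm (z), about 0.4 kg, with an upright grey pull fin on the middle of its top, 30 (x) x 14 (y) mm, 35 mm high (77 mm from underside to fin top). Origin: centre of its underside. Starts in a bay of the power box, long axis along the bay. Two or three packs are present; any bay may be empty.
- pack_b: Battery pack: dark block 110 (x) x 54 (y) x 42 mm (z), about 0.4 kg, with an upright grey pull fin on the middle of its top, 30 (x) x 14 (y) mm, 35 mm high (77 mm from underside to fin top). Origin: centre of its underside. Starts in a bay of the power box, long axis along the bay. Two or three packs are present; any bay may be empty.
- pack_c: Battery pack: dark block 110 (x) x 54 (y) x 42 mm (z), about 0.4 kg, with an upright grey pull fin on the middle of its top, 30 (x) x 14 (y) mm, 35 mm high (77 mm from underside to fin top). Origin: centre of its underside. Starts in a bay of the power box, long axis along the bay. Two or three packs are present; any bay may be empty.
- pack_a_mid (a point): Middle of pack_a's block, 21 mm above its underside.
- pack_b_mid (a point): Middle of pack_b's block, 21 mm above its underside.
- pack_c_mid (a point): Middle of pack_c's block, 21 mm above its underside.
- tray: Fixed open blue tray, 240 (x) x 150 (y) mm, walls 5 mm thick, 36 mm high, inner floor 6 mm above its underside. Origin at the centre of its underside. Room for three packs side by side along its x, each with its long axis along the tray's y (centres at x -72, 0, 72). Left or right of the power box.
- housing: Fixed grey socket housing 100 (x) x 90 (y) x 50 mm (z), origin at the centre of its underside, on the other side of the power box from the tray.
- socket (a point): Centre of the mouth of the socket in the housing's top face, 50 mm above the bench: a rectangular hole 63 (housing x) x 43 (housing y) mm, 30 mm deep, with a bevelled rim. Hidden under the cover at the start.
- cover: Loose white cap 112 (x) x 102 (y) mm, 0.15 kg, on the housing; its skirt reaches 14 mm down round the housing with 2 mm play. Origin: centre of the skirt's lower edge (36 mm above the bench on the housing, 0 when set on the bench). Plate top at z 20 mm; on it a handle fin 50 (x) x 14 (y) mm, z 20 to 54 mm.
- plug: Loose black plug block standing on the bench, 0.2 kg, bottom-heavy. Origin: centre of its underside. Lower 34 mm: 60 (x) x 40 (y) mm, goes into the socket, long side along the housing's x, either way round; above it a grip block 50 (x) x 30 (y) mm up to z 70 mm. Fully home its origin is 30 mm below the socket's mouth.
- spool: Bystander: white plastic spool, 70 mm across, 50 mm high, beyond the power box.
- meter: Bystander: yellow hand meter lying flat, 85 x 145 x 36 mm, beyond the power box.
- flux_bottle: Bystander: small jar, 52 mm across, 110 mm high, beyond the power box.
Things that resemble listed ones, but are neither listed nor needed, are in the scene too. What is shaped like the pack_a but red is not meant. What is shaped like the plug but turquoise is not meant.

How it is judged (in metres and radians):
On the way, in this order (a step that is already met when the one before it is completed fails the run):
1. the hold-down bar is raised (beyond 1.2 rad) (value of joint bar above 1.2 rad), for 0.2 s.
2. every pack lies in the tray at rest, released (x of pack_a_mid in the frame of tray between -0.105 and 0.105 m and y of pack_a_mid in the frame of tray between -0.06 and 0.06 m and z of each of pack_a_mid, pack_b_mid, pack_c_mid in the frame of tray below 0.045 m and linear speed of each of pack_a, pack_b, pack_c below 0.02 m/s and x of pack_b_mid in the frame of tray between -0.105 and 0.105 m and y of pack_b_mid in the frame of tray between -0.06 and 0.06 m and x of pack_c_mid in the frame of tray between -0.105 and 0.105 m and y of pack_c_mid in the frame of tray between -0.06 and 0.06 m and contact force between the fingers and pack_a below 0.1 N and contact force between the fingers and pack_b below 0.1 N and contact force between the fingers and pack_c below 0.1 N), for 0.2 s.
3. after that the bar is swung fully down (below 0.08 rad) (value of joint bar below 0.08 rad), for 0.2 s.
At the end, for the whole second after the job is handed in: Every pack rests on the tray floor (block middle under 45 mm above its underside), not stacked; bar below 0.08 rad; plug upright in the socket, within 5 mm of its axis and 4 mm of its bottom; cover right way up, flat on the bench, its centre over 90 mm from the housing's (x of pack_a_mid in the frame of tray between -0.105 and 0.105 m and y of pack_a_mid in the frame of tray between -0.06 and 0.06 m and z of each of pack_a_mid, pack_b_mid, pack_c_mid in the frame of tray below 0.045 m and linear speed of each of pack_a, pack_b, pack_c, plug, cover below 0.02 m/s and x of pack_b_mid in the frame of tray between -0.105 and 0.105 m and y of pack_b_mid in the frame of tray between -0.06 and 0.06 m and x of pack_c_mid in the frame of tray between -0.105 and 0.105 m and y of pack_c_mid in the frame of tray between -0.06 and 0.06 m and value of joint bar below 0.08 rad and horizontal distance between plug and socket below 0.005 m and z of plug in the frame of socket below -0.026 m and angle between plug's own z axis and vertical below 0.08 rad and height (world z) of cover below 0.004 m and angle between cover's own z axis and vertical below 0.15 rad and horizontal distance between cover and housing above 0.09 m); the robot touches nothing.
It fails at once if the spool is moved more than 30 mm (distance of spool from where it was at the start of the episode above 0.03 m).
It fails at once if the meter is moved more than 30 mm (distance of meter from where it was at the start of the episode above 0.03 m).
It fails at once if the jar is moved more than 30 mm (distance of flux_bottle from where it was at the start of the episode above 0.03 m).
Of pack_a, pack_b, pack_c only 2 to 3 are there at a start; the rules pass over those that are not, and their reading is None.
At some moment in a run one of plug, cover may be knocked a few centimetres aside while the robot is not near it.
Once in a run the grip may slacken for a moment while it holds something.
It also fails if it takes over 208 s, if anything falls off the work surface, if the arm or the gripper's body presses on something with over 40 N, if the wrist force passes 120 N, or if a joint passes its speed limit or range.

### The arm

A 6-joint arm with a two-finger parallel gripper is mounted at the origin on the work surface. World frame = base frame: x ahead of the robot, y to its left, z up, the work surface at z = 0. Lengths are in mm, angles in rad, forces in N, time in s.
With the tool pointing down it reaches from about 350 to 775 mm from the base axis. Payload 7.3 kg.
Tool frame: the origin (TCP) lies at the very end of the fingers, on their centre line; the grasp point (between the pads) lies 19 mm behind it; z points along the fingers, y is the line along which they close (so a half turn about z gives the same grasp; the last joint's range is limited). The gripper opens to 92 mm and grips with 3 to 60 N. Pads are 19 mm wide; open, the fingers measure 130 mm over their backs; the gripper's body (75 mm by 190 mm) begins 47 mm behind the grasp point.
Start: joints at [1.168, 0.342, 1.524, -0, 1.275, -0.146], TCP at [133.327, 507.808, 226.741] pointing down, gripper open.
Joint ranges: [-2.53, 2.53], [-0.77, 2.02], [0.04, 2.7], [-1, 4.14], [0.28, 2.66], [-3.11, 3.11]. Speed limits (rad/s): [2.57, 2.57, 3.14, 3.14, 3.14, 3.14].

### API

Orientations are given as [roll, pitch, yaw] about the fixed x, y, z axes, in that order (R = Rz(yaw) Ry(pitch) Rx(roll)).
In Python, from plant import bot gives the robot as it stands.
- The arm moves only by the tool send_rows, never from a script. Its argument "rows" is a list of rows, each an object of numbers: "x", "y", "z": the shift along the tool's x, y, z in units of 0.2 m (1.0 is 0.2 m); "ax", "ay", "az": the turn, a rotation vector about the tool's x, y, z in units of 60 degrees (1.0 is 60 degrees); "jaw": the opening, from -1 (shut) to 1 (fully open), so that 0 is half open. In form: [{"x": .., "y": .., "z": .., "ax": .., "ay": .., "az": .., "jaw": ..}, ...]. A call has exactly 10 rows; each row is the pose to reach, as a shift and turn from the pose commanded when the call began, along the tool's axes at that moment; what a row does not reach only later rows make up. A row lasts 1/8 s, in which the tool goes at most 62.5 mm and 10.7 degrees, less where a joint would pass 70% of its speed; a pose out of reach is approached as far as the arm can. A call with a number of a shift or a turn outside -1 to 1 is refused whole. A call with a gripper value outside its range is refused whole. The fingers move at their own pace and stop on an object; the grip force is fixed at half the most. Time passes only in rows, so rows that repeat a pose let the fingers close, or fill a call up. It gives the time, the measured TCP pose, the force, the opening and the grip force at its end, in the units of the state.
- bot.get_obs(): the state, without advancing time (a new reading comes with each control period).
- bot.capture(name): name is "side" or "top"; returns (picture, depth): 400x640x3 uint8, red, green, blue; 400x640 float32, mm along the optical axis (not along the pixel's ray), 0 where there is no reading.
- bot.camera_model(name): a dict with "vertical_fov" (degrees; the focal length in pixels is half the picture's height over the tangent of half this angle, whatever the lens; pixels are square), "cx", "cy" (the principal point, pixels), "k1" (the pictures are not rectified: a ray, as slopes to the right and down, at radius r is drawn at 1 + k1 r^2 times it, then the intrinsics apply), "R" (3x3) and "t" (3): a world point X has camera coordinates R X + t. Camera axes: x right, y down, z forward; pixel columns grow to the right and rows downward; lengths in mm; the calibration is good to about 2 mm. A picture is of the moment at which its call begins. camera_model takes no time and is no camera call.
- bot.close_job(): hands the job in; it is judged then, once.
The state is a dict: "time": time; "joint_positions": joint angles; "dq": joint speeds; "tau": joint torques, N m; "tool_pos": TCP position; "tcp_rot": TCP orientation; "contact_force": force on the tool from outside, world axes, zero at the start; "moment": the same for the moment, N m; "grip_width": finger opening in mm; "finger_force": force on a finger pad.
Only numpy, scipy, OpenCV 4.12 (cv2) and the standard library are available. Lean on these libraries where they do the work, as an engineer would, in place of code of your own. Each camera call takes 0.05 s, during which the arm holds its last target. There are 200 camera calls.

## Working session

There is one attempt and no reset: what is moved stays moved. The work goes in short steps, Python scripts to look and compute and a tool call to move; the robot and the scene stay as the last step left them, time stands still between calls to the robot, and variables do not carry over. Pictures are saved under pics/ and viewed, at most 14 in all, crops included, and the job is handed in when it is done.

Besides the shell and the picture viewer there is one more tool, called after "Call:" by a JSON object that holds its "method" and its "body", one argument or row to a line. send_rows: Moves the arm, as the interface text tells. Its arguments: {"type":"object","properties":{"rows":{"type":"array","items":{"type":"object","properties":{"x":{"type":"number","minimum":-1,"maximum":1},"y":{"type":"number","minimum":-1,"maximum":1},"z":{"type":"number","minimum":-1,"maximum":1},"ax":{"type":"number","minimum":-1,"maximum":1},"ay":{"type":"number","minimum":-1,"maximum":1},"az":{"type":"number","minimum":-1,"maximum":1},"jaw":{"type":"number"}}}}},"required":["rows"]}

```bash
mkdir -p pics; ls
cat > h.py <<'E'
import numpy as np, cv2
from plant import bot
def f(m): return 200/np.tan(np.radians(m["vertical_fov"])/2)
def cloud(name):
    m=bot.camera_model(name); img,d=bot.capture(name)
    F=f(m); K=np.array([[F,0,m["cx"]],[0,F,m["cy"]],[0,0,1.]])
    u,v=np.meshgrid(np.arange(640),np.arange(400))
    xd=(u-m["cx"])/F; yd=(v-m["cy"])/F
    x,y=xd.copy(),yd.copy()
    for _ in range(20):
        s=1+m["k1"]*(x*x+y*y); x=xd/s; y=yd/s
    P=np.stack([x*d,y*d,d],-1)
    W=(P-np.array(m["t"]))@np.array(m["R"])
    W[d==0]=np.nan
    return img,d,W
def save(img,name): cv2.imwrite("pics/"+name+".png",cv2.cvtColor(img,cv2.COLOR_RGB2BGR))
E
python3 - <<'E'
from h import *
print(bot.get_obs())
for n in("top","side"):
    m=bot.camera_model(n);print(n,m)
    img,d,W=cloud(n);save(img,n+"0");np.savez("pics/"+n+"0.npz",img=img,W=W)
E
```

```text
pics
{'time': 0.0, 'joint_positions': array([ 1.16798098e+00,  3.42706608e-01,  1.52503505e+00,  3.50536838e-05,
        1.27538987e+00, -1.45980905e-01]), 'dq': array([-0.00085066, -0.00025434,  0.00085966,  0.00056616, -0.00076081,
        0.00056876]), 'tau': array([ 6.36779569e-04, -4.31261230e+01, -2.44223320e+01,  7.16964249e-02,
        5.60149492e-02, -1.32702880e-04]), 'tool_pos': array([133.15575416, 507.4075131 , 226.04703436]), 'tcp_rot': array([-3.14007502e+00, -2.57012110e-04,  2.88474779e+00]), 'contact_force': array([-0.1605345 , -0.68189246,  0.45932223]), 'moment': array([ 0.02570557,  0.03455161, -0.02232414]), 'finger_force': 0.0, 'grip_width': 91.69348523367198}
top {'vertical_fov': 55.74478457994958, 'cx': 323.49841972662307, 'cy': 194.1015473550036, 'k1': -0.05445478435511175, 'R': array([[-0.02408467, -0.99958578, -0.01575396],
       [-0.98000791,  0.02672023, -0.19715611],
       [ 0.1974954 ,  0.01069056, -0.98024552]]), 't': array([3.10645158e-01, 6.23923394e+02, 8.05573796e+02])}
side {'vertical_fov': 44.20794226215797, 'cx': 323.1712460230397, 'cy': 199.35203461719811, 'k1': -0.07566470798277503, 'R': array([[-0.98479854, -0.17335616, -0.01093025],
       [-0.11023174,  0.6723542 , -0.73197595],
       [ 0.13424154, -0.71964399, -0.68124279]]), 't': array([ 605.4532758 ,  135.54447205, 1202.80864693])}
```

View pics/top0.png

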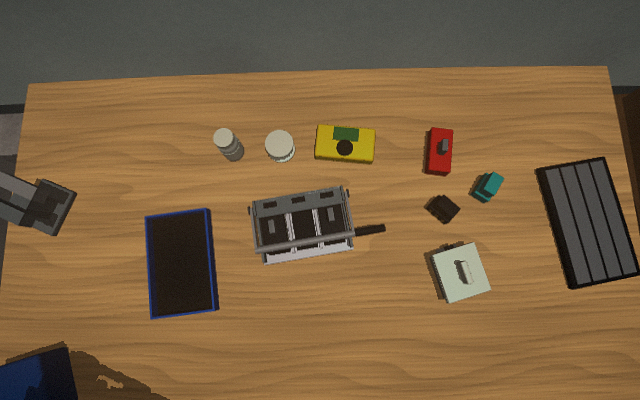

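View pics/side0.png

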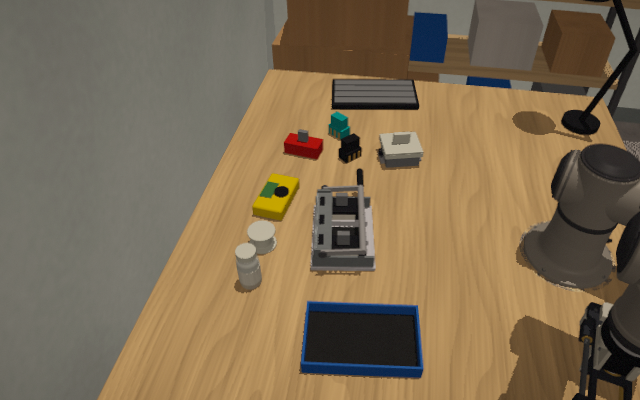

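The top view shows the tray at (182,262), the box at (303,225) with its handle rod at (370,230), the plug at (443,208) and the cover at (460,270). The side view shows packs in the two outer bays, with fins at (343,200) and (343,237).

Run:
```python
from h import *
a=np.load("pics/top0.npz");img,W=a["img"],a["W"]
save(cv2.resize(img[175:275,235:395],(800,500),interpolation=cv2.INTER_CUBIC),"boxcrop")
hsv=cv2.cvtColor(img,cv2.COLOR_RGB2HSV)
Z=np.nan_to_num(W[...,2],nan=-999)
def rect(mask,nm):
    p=W[mask][:, :2].astype(np.float32)
    p=p[np.isfinite(p).all(1)]
    r=cv2.minAreaRect(p); print(nm,len(p),r, "z",np.round(np.percentile(Z[mask],[5,50,95]),1),"mean",p.mean(0))
def box(c0,c1,r0,r1):
    m=np.zeros(img.shape[:2],bool);m[r0:r1,c0:c1]=1;return m
# tray: blue rim
rect(box(135,230,195,330)&(hsv[...,0]>100)&(hsv[...,0]<130)&(hsv[...,1]>150)&(Z>25),"tray rim")
m=box(420,500,230,310)
rect(m&(Z>48)&(Z<62),"cover plate"); rect(m&(Z>78),"cover fin"); 
m=box(423,464,188,228)
rect(m&(Z>60)&(Z<76),"plug top");rect(m&(Z>12)&(hsv[...,2]<60),"plug all")
m=box(245,360,180,270)
for l,h in((5,20),(40,52),(52,60),(58,70),(70,78),(78,100)): rect(m&(Z>l)&(Z<h),f"box {l}-{h}")
rect(box(355,395,215,245)&(Z>45),"handle")
s=np.load("pics/side0.npz");img,W=s["img"],s["W"];Z=np.nan_to_num(W[...,2],nan=-999);hsv=cv2.cvtColor(img,cv2.COLOR_RGB2HSV)
print("side")
rect(box(290,435,295,380)&(hsv[...,0]>100)&(hsv[...,0]<130)&(hsv[...,1]>150)&(Z>30),"tray rim")
m=box(375,430,125,170)
rect(m&(Z>48)&(Z<62),"cover plate"); rect(m&(Z>78),"cover fin"); 
m=box(337,364,134,163)
rect(m&(Z>64)&(Z<76),"plug top")
rect(box(352,370,165,186)&(Z>45),"handle")
```

```text
tray rim 497 ((477.35986328125, 325.9116516113281), (238.11984252929688, 150.0618133544922), 6.688760757446289) z [31.8 34.6 37.1] mean [465.9624  318.12103]
cover plate 2086 ((440.2140808105469, -318.9482727050781), (112.22804260253906, 103.8541488647461), 15.188727378845215) z [51.6 54.3 56.9] mean [ 439.60364 -316.88654]
cover fin 172 ((439.30426025390625, -318.8416748046875), (50.207496643066406, 15.05506420135498), 11.861176490783691) z [80.9 87.4 90.3] mean [ 439.2758  -317.78613]
plug top 299 ((587.5408935546875, -295.69732666015625), (49.69669723510742, 30.337697982788086), 49.2427864074707) z [64.5 67.9 70.7] mean [ 587.0849 -294.949 ]
plug all 519 ((586.1845092773438, -293.62469482421875), (59.374900817871094, 38.567562103271484), 41.21277618408203) z [22.2 65.8 70.2] mean [ 584.814  -290.0533]
box 5-20 1755 ((538.9945068359375, 31.39501190185547), (113.15387725830078, 214.76730346679688), 8.637114524841309) z [ 8.1 10.8 13.8] mean [527.56714   26.266083]
box 40-52 752 ((541.3455810546875, 32.620201110839844), (104.5728759765625, 210.52980041503906), 8.47915267944336) z [42
[... 964 characters left out ...]
281006) z [30.7 35.9 39.3] mean [476.63538 340.84076]
cover plate 680 ((437.3211975097656, -318.923828125), (110.95524597167969, 112.08297729492188), 15.099921226501465) z [50.6 57.  60.3] mean [ 437.11517 -304.31555]
cover fin 102 ((439.1795349121094, -315.7027282714844), (49.3653678894043, 20.61747932434082), 10.598695755004883) z [79.9 88.7 93.7] mean [ 439.4171 -314.6185]
plug top 136 ((583.7381591796875, -297.48193359375), (55.1218376159668, 33.67033386230469), 50.631954193115234) z [64.9 70.6 74.2] mean [ 584.9009  -292.52325]
handle 115 ((534.877685546875, -114.91146850585938), (16.43044090270996, 70.35160064697266), 6.901150703430176) z [75.8 80.9 83.7] mean [ 535.21075  -113.584114]
```

View pics/boxcrop.png

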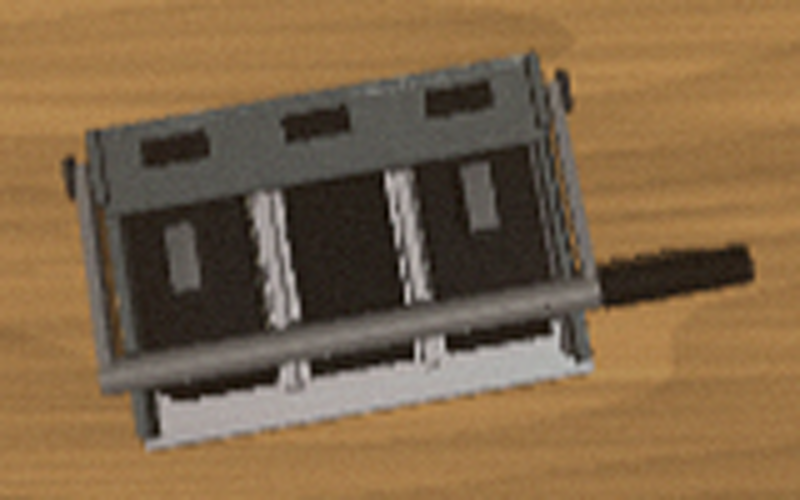

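The crop shows fins in the left bay at crop (182,257) and the right bay at (480,197). The middle bay at (345,240) looks empty but dark, so I'll check its depth and plan the first move.

```bash
cat >> h.py <<'E'
def go(target,yaw,cur=None):
    """shift in tool units from cur (x,y,z,yaw) to the target, tool pointing down"""
    if cur is None:
        o=bot.get_obs(); cur=[*o["tool_pos"],o["tcp_rot"][2]]
    d=np.array(target)-cur[:3]; c,s=np.cos(cur[3]),np.sin(cur[3])
    dy=(yaw-cur[3]+np.pi)%(2*np.pi)-np.pi
    return dict(x=round((d[0]*c+d[1]*s)/200,3),y=round((d[0]*s-d[1]*c)/200,3),z=round(-d[2]/200,3),az=round(-np.degrees(dy)/60,3))
E
python3 - <<'E'
from h import *
a=np.load("pics/top0.npz");img,W=a["img"],a["W"]
Z=np.nan_to_num(W[...,2],nan=-999)
for nm,(u,v) in dict(mid=(304,223),left=(273,239),right=(333,227),lfin=(271,226),rfin=(331,214)).items():
    print(nm,np.round(np.nanmedian(W[v-2:v+3,u-1:u+2].reshape(-1,3),0),1))
for nm,(c0,c1,r0,r1) in dict(lf=(264,278,214,238),rf=(323,338,204,226)).items():
    w=W[r0:r1,c0:c1].reshape(-1,3); w=w[(w[:,2]>80)&(w[:,2]<97)]; print(nm,len(w),cv2.minAreaRect(w[:,:2].astype(np.float32)),np.median(w[:,2]))
# hood plane 64
m=np.zeros(Z.shape,bool);m[180:225,245:350]=1
w=W[m&(Z>59)&(Z<67)&(W[...,0]>570)];r=cv2.minAreaRect(w[:,:2].astype(np.float32));print("hood",r)
s=np.load("pics/side0.npz");W=s["W"]
w=W[190:260,325:360].reshape(-1,3);w=w[(w[:,2]>82)&(w[:,2]<97)]
for k in(w[:,1]>30,w[:,1]<30):
    q=w[k&(w[:,0]>545)]; 
    if len(q)>5: print("side fin",len(q),cv2.minAreaRect(q[:,:2].astype(np.float32)))
print(go([300,400,230],2.3),go([480,60,230],1.73,[300,400,230,2.3]),go([536,-118,150],1.73,[480,60,230,1.73]))
E
```

```text
mid [564.5  33.3  11.4]
left [524.5 101.8  52.8]
right [548.5 -35.4  52.5]
lfin [550.4 101.2  86.9]
rfin [573.5 -31.4  87.3]
lf 90 ((549.4343872070312, 101.14479064941406), (29.769092559814453, 14.050358772277832), 8.278013229370117) 86.50575238204239
rf 88 ((573.1956787109375, -30.056419372558594), (29.37387466430664, 13.78515625), 7.978281497955322) 87.21397160901046
hood ((606.2114868164062, 37.121788024902344), (68.45870208740234, 222.10989379882812), 0.818332850933075)
side fin 49 ((554.45654296875, 102.84452056884766), (18.31835174560547, 16.26062774658203), 1.4692920446395874)
side fin 66 ((572.3684692382812, -27.284088134765625), (16.208553314208984, 30.781644821166992), 86.245361328125)
{'x': np.float64(-0.943), 'y': np.float64(-0.308), 'z': np.float64(-0.019), 'az': np.float64(0.558)} {'x': np.float64(-1.867), 'y': np.float64(-0.462), 'z': np.float64(0.0), 'az': np.float64(0.544)} {'x': np.float64(-0.923), 'y': np.float64(0.135), 'z': np.float64(0.4), 'az': np.float64(-0.0)}
```

Packs are in the two outer bays and the middle one is empty (floor at z 11). I'm moving to above the bar handle.

Call:
{"method": "send_rows", "body": {
  "rows": [
    {"x":-0.2,"y":-0.06,"az":0.12,"jaw":1},
    {"x":-0.4,"y":-0.13,"az":0.24,"jaw":1},
    {"x":-0.6,"y":-0.2,"az":0.36,"jaw":1},
    {"x":-0.8,"y":-0.26,"az":0.48,"jaw":1},
    {"x":-0.94,"y":-0.31,"az":0.56,"jaw":1},
    {"x":-0.94,"y":-0.31,"az":0.56,"jaw":1},
    {"x":-0.94,"y":-0.31,"az":0.56,"jaw":1},
    {"x":-0.94,"y":-0.31,"az":0.56,"jaw":1},
    {"x":-0.94,"y":-0.31,"az":0.56,"jaw":1},
    {"x":-0.94,"y":-0.31,"az":0.56,"jaw":1}
  ]
}}

```text
schema error: expected keys x, y, z, ax, ay, az, jaw
```

Call:
{"method": "send_rows", "body": {
  "rows": [
    {"x":-0.2,"y":-0.05,"az":0.12,"jaw":1},
    {"x":-0.4,"y":-0.1,"az":0.24,"jaw":1},
    {"x":-0.6,"y":-0.15,"az":0.36,"jaw":1},
    {"x":-0.8,"y":-0.2,"az":0.48,"jaw":1},
    {"x":-0.92,"y":-0.25,"az":0.55,"jaw":1},
    {"x":-0.92,"y":-0.25,"az":0.55,"jaw":1},
    {"x":-0.92,"y":-0.25,"az":0.55,"jaw":1},
    {"x":-0.92,"y":-0.25,"az":0.55,"jaw":1},
    {"x":-0.92,"y":-0.25,"az":0.55,"jaw":1},
    {"x":-0.92,"y":-0.25,"az":0.55,"jaw":1}
  ]
}}

```text
schema error: expected keys x, y, z, ax, ay, az, jaw
```

Call:
{"method": "send_rows", "body": {
  "rows": [
    {"x":-0.2,"y":0.07,"jaw":1},
    {"x":-0.4,"y":0.14,"jaw":1},
    {"x":-0.6,"y":0.21,"jaw":1},
    {"x":-0.8,"y":0.28,"jaw":1},
    {"x":-0.91,"y":0.34,"jaw":1},
    {"x":-0.91,"y":0.34,"jaw":1},
    {"x":-0.91,"y":0.34,"jaw":1},
    {"x":-0.91,"y":0.34,"jaw":1},
    {"x":-0.91,"y":0.34,"jaw":1},
    {"x":-0.91,"y":0.34,"jaw":1}
  ]
}}

```text
schema error: expected keys x, y, z, ax, ay, az, jaw
```

Call:
{"method": "send_rows", "body": {
  "rows": [
    {"x":-0.2,"y":0.03,"jaw":0},
    {"x":-0.4,"y":0.06,"jaw":0},
    {"x":-0.6,"y":0.09,"jaw":0},
    {"x":-0.8,"y":0.12,"jaw":0},
    {"x":-0.92,"y":0.14,"jaw":0},
    {"x":-0.92,"y":0.14,"jaw":0},
    {"x":-0.92,"y":0.14,"jaw":0},
    {"x":-0.92,"y":0.14,"jaw":0},
    {"x":-0.92,"y":0.14,"jaw":0},
    {"x":-0.92,"y":0.14,"jaw":0}
  ]
}}

```text
schema error: expected keys x, y, z, ax, ay, az, jaw
```

Run:
```python
from h import *
o=bot.get_obs();print(o["time"],o["tool_pos"],o["tcp_rot"],o["joint_positions"],o["grip_width"])
print(go([536,-120,51],1.724))
```

```text
0.1 [133.18429725 507.47569368 226.13172375] [-3.14028016e+00 -1.97034996e-04  2.88479536e+00] [ 1.16799999e+00  3.42652848e-01  1.52487231e+00  4.17701949e-06
  1.27539468e+00 -1.46000390e-01] 91.70896506759247
{'x': np.float64(-2.745), 'y': np.float64(-2.523), 'z': np.float64(0.876), 'az': np.float64(1.108)}
```

Call:
{"method": "send_rows", "body": {
  "rows": [
    {"x":-0.2,"y":-0.06,"z":0,"ax":0,"ay":0,"az":0.12,"jaw":1},
    {"x":-0.4,"y":-0.13,"z":0,"ax":0,"ay":0,"az":0.24,"jaw":1},
    {"x":-0.6,"y":-0.2,"z":0,"ax":0,"ay":0,"az":0.36,"jaw":1},
    {"x":-0.8,"y":-0.26,"z":0,"ax":0,"ay":0,"az":0.48,"jaw":1},
    {"x":-0.94,"y":-0.31,"z":0,"ax":0,"ay":0,"az":0.56,"jaw":1},
    {"x":-0.94,"y":-0.31,"z":0,"ax":0,"ay":0,"az":0.56,"jaw":1},
    {"x":-0.94,"y":-0.31,"z":0,"ax":0,"ay":0,"az":0.56,"jaw":1},
    {"x":-0.94,"y":-0.31,"z":0,"ax":0,"ay":0,"az":0.56,"jaw":1},
    {"x":-0.94,"y":-0.31,"z":0,"ax":0,"ay":0,"az":0.56,"jaw":1},
    {"x":-0.94,"y":-0.31,"z":0,"ax":0,"ay":0,"az":0.56,"jaw":1}
  ]
}}

```text
time: 1.35
tool_pos: [299.0, 400.4, 226.8]
tcp_rot: [3.141, -0.0, 2.299]
contact_force: [0.4, -0.2, 0.5]
grip_width: 91.8
finger_force: 0.0
```

Call:
{"method": "send_rows", "body": {
  "rows": [
    {"x":-0.2,"y":-0.05,"z":0,"ax":0,"ay":0,"az":0.12,"jaw":1},
    {"x":-0.4,"y":-0.1,"z":0,"ax":0,"ay":0,"az":0.24,"jaw":1},
    {"x":-0.6,"y":-0.15,"z":0,"ax":0,"ay":0,"az":0.36,"jaw":1},
    {"x":-0.8,"y":-0.2,"z":0,"ax":0,"ay":0,"az":0.48,"jaw":1},
    {"x":-0.92,"y":-0.25,"z":0,"ax":0,"ay":0,"az":0.55,"jaw":1},
    {"x":-0.92,"y":-0.25,"z":0,"ax":0,"ay":0,"az":0.55,"jaw":1},
    {"x":-0.92,"y":-0.25,"z":0,"ax":0,"ay":0,"az":0.55,"jaw":1},
    {"x":-0.92,"y":-0.25,"z":0,"ax":0,"ay":0,"az":0.55,"jaw":1},
    {"x":-0.92,"y":-0.25,"z":0,"ax":0,"ay":0,"az":0.55,"jaw":1},
    {"x":-0.92,"y":-0.25,"z":0,"ax":0,"ay":0,"az":0.55,"jaw":1}
  ]
}}

```text
time: 2.6
tool_pos: [384.3, 229.8, 226.7]
tcp_rot: [3.142, -0.0, 1.723]
contact_force: [-0.0, -0.4, 0.2]
grip_width: 91.9
finger_force: 0.0
```

Call:
{"method": "send_rows", "body": {
  "rows": [
    {"x":-0.2,"y":0.07,"z":0,"ax":0,"ay":0,"az":0,"jaw":1},
    {"x":-0.4,"y":0.14,"z":0,"ax":0,"ay":0,"az":0,"jaw":1},
    {"x":-0.6,"y":0.21,"z":0,"ax":0,"ay":0,"az":0,"jaw":1},
    {"x":-0.8,"y":0.28,"z":0,"ax":0,"ay":0,"az":0,"jaw":1},
    {"x":-0.91,"y":0.34,"z":0,"ax":0,"ay":0,"az":0,"jaw":1},
    {"x":-0.91,"y":0.34,"z":0,"ax":0,"ay":0,"az":0,"jaw":1},
    {"x":-0.91,"y":0.34,"z":0,"ax":0,"ay":0,"az":0,"jaw":1},
    {"x":-0.91,"y":0.34,"z":0,"ax":0,"ay":0,"az":0,"jaw":1},
    {"x":-0.91,"y":0.34,"z":0,"ax":0,"ay":0,"az":0,"jaw":1},
    {"x":-0.91,"y":0.34,"z":0,"ax":0,"ay":0,"az":0,"jaw":1}
  ]
}}

```text
time: 3.85
tool_pos: [479.0, 60.2, 226.8]
tcp_rot: [3.141, -0.0, 1.723]
contact_force: [1.2, -0.4, 0.3]
grip_width: 91.8
finger_force: 0.0
```

Call:
{"method": "send_rows", "body": {
  "rows": [
    {"x":-0.2,"y":0.03,"z":0,"ax":0,"ay":0,"az":0,"jaw":0},
    {"x":-0.4,"y":0.06,"z":0,"ax":0,"ay":0,"az":0,"jaw":0},
    {"x":-0.6,"y":0.09,"z":0,"ax":0,"ay":0,"az":0,"jaw":0},
    {"x":-0.8,"y":0.12,"z":0,"ax":0,"ay":0,"az":0,"jaw":0},
    {"x":-0.92,"y":0.14,"z":0,"ax":0,"ay":0,"az":0,"jaw":0},
    {"x":-0.92,"y":0.14,"z":0,"ax":0,"ay":0,"az":0,"jaw":0},
    {"x":-0.92,"y":0.14,"z":0,"ax":0,"ay":0,"az":0,"jaw":0},
    {"x":-0.92,"y":0.14,"z":0,"ax":0,"ay":0,"az":0,"jaw":0},
    {"x":-0.92,"y":0.14,"z":0,"ax":0,"ay":0,"az":0,"jaw":0},
    {"x":-0.92,"y":0.14,"z":0,"ax":0,"ay":0,"az":0,"jaw":0}
  ]
}}

```text
time: 5.1
tool_pos: [534.6, -117.4, 226.8]
tcp_rot: [3.141, -0.0, 1.723]
contact_force: [-0.1, 0.7, -0.7]
grip_width: 45.7
finger_force: 0.0
```

Run:
```python
from h import *
o=bot.get_obs();print(o["time"],o["tool_pos"],o["tcp_rot"],o["joint_positions"],o["grip_width"])
print(go([536,-121,51],1.724))
```

```text
5.1 [ 534.61282552 -117.40649666  226.84503504] [ 3.14138839e+00 -3.88352197e-05  1.72306612e+00] [-3.56295017e-01  3.82852994e-01  1.46207714e+00  1.38562389e-04
  1.29650301e+00 -5.08602324e-01] 45.68267721038969
{'x': np.float64(-0.019), 'y': np.float64(0.004), 'z': np.float64(0.879), 'az': np.float64(-0.001)}
```

Call:
{"method": "send_rows", "body": {
  "rows": [
    {"x":-0.02,"y":0,"z":0.15,"ax":0,"ay":0,"az":0,"jaw":0},
    {"x":-0.02,"y":0,"z":0.3,"ax":0,"ay":0,"az":0,"jaw":0},
    {"x":-0.02,"y":0,"z":0.45,"ax":0,"ay":0,"az":0,"jaw":0},
    {"x":-0.02,"y":0,"z":0.6,"ax":0,"ay":0,"az":0,"jaw":0},
    {"x":-0.02,"y":0,"z":0.7,"ax":0,"ay":0,"az":0,"jaw":0},
    {"x":-0.02,"y":0,"z":0.8,"ax":0,"ay":0,"az":0,"jaw":0},
    {"x":-0.02,"y":0,"z":0.88,"ax":0,"ay":0,"az":0,"jaw":0},
    {"x":-0.02,"y":0,"z":0.88,"ax":0,"ay":0,"az":0,"jaw":0},
    {"x":-0.02,"y":0,"z":0.88,"ax":0,"ay":0,"az":0,"jaw":0},
    {"x":-0.02,"y":0,"z":0.88,"ax":0,"ay":0,"az":0,"jaw":0}
  ]
}}

```text
time: 6.35
tool_pos: [535.8, -122.0, 51.5]
tcp_rot: [3.14, 0.001, 1.722]
contact_force: [-0.2, -0.5, -0.0]
grip_width: 45.9
finger_force: 0.0
```

Call:
{"method": "send_rows", "body": {
  "rows": [
    {"x":0,"y":0,"z":0,"ax":0,"ay":0,"az":0,"jaw":-0.4},
    {"x":0,"y":0,"z":0,"ax":0,"ay":0,"az":0,"jaw":-0.5},
    {"x":0,"y":0,"z":0,"ax":0,"ay":0,"az":0,"jaw":-0.6},
    {"x":0,"y":0,"z":0,"ax":0,"ay":0,"az":0,"jaw":-0.8},
    {"x":0,"y":0,"z":0,"ax":0,"ay":0,"az":0,"jaw":-1},
    {"x":0,"y":0,"z":0,"ax":0,"ay":0,"az":0,"jaw":-1},
    {"x":0,"y":0,"z":0,"ax":0,"ay":0,"az":0,"jaw":-1},
    {"x":0,"y":0,"z":0,"ax":0,"ay":0,"az":0,"jaw":-1},
    {"x":0,"y":0,"z":0,"ax":0,"ay":0,"az":0,"jaw":-1},
    {"x":0,"y":0,"z":0,"ax":0,"ay":0,"az":0,"jaw":-1}
  ]
}}

```text
time: 7.6
tool_pos: [537.8, -121.5, 51.1]
tcp_rot: [3.136, 0.001, 1.722]
contact_force: [8.9, 3.4, -3.6]
grip_width: 17.0
finger_force: 30.0
```

Run:
```python
from h import *
# arc rows relative to handle at angle a0; tool y = +x box (yaw=th+90: y=(s,-c)=(cos th, sin th)), z down
a0=0.03
for a1,a2 in((a0,0.95),(0.95,1.8)):
  for k in range(1,10):
    a=a1+(a2-a1)*k/9
    print(round(a,2),"y",round(93*(np.cos(a1)-np.cos(a))/200,3),"z",round(-93*(np.sin(a)-np.sin(a1))/200,3))
```

```text
0.13 y 0.004 z -0.047
0.23 y 0.013 z -0.094
0.34 y 0.026 z -0.14
0.44 y 0.044 z -0.184
0.54 y 0.066 z -0.226
0.64 y 0.093 z -0.265
0.75 y 0.123 z -0.301
0.85 y 0.157 z -0.335
0.95 y 0.194 z -0.364
1.04 y 0.037 z -0.024
1.14 y 0.076 z -0.044
1.23 y 0.117 z -0.061
1.33 y 0.159 z -0.073
1.42 y 0.202 z -0.082
1.52 y 0.245 z -0.086
1.61 y 0.289 z -0.086
1.71 y 0.333 z -0.083
1.8 y 0.376 z -0.075
```

Call:
{"method": "send_rows", "body": {
  "rows": [
    {"x":0,"y":0.015,"z":-0.047,"ax":0,"ay":0,"az":0,"jaw":-1},
    {"x":0,"y":0.025,"z":-0.094,"ax":0,"ay":0,"az":0,"jaw":-1},
    {"x":0,"y":0.04,"z":-0.14,"ax":0,"ay":0,"az":0,"jaw":-1},
    {"x":0,"y":0.056,"z":-0.184,"ax":0,"ay":0,"az":0,"jaw":-1},
    {"x":0,"y":0.078,"z":-0.226,"ax":0,"ay":0,"az":0,"jaw":-1},
    {"x":0,"y":0.105,"z":-0.265,"ax":0,"ay":0,"az":0,"jaw":-1},
    {"x":0,"y":0.135,"z":-0.3,"ax":0,"ay":0,"az":0,"jaw":-1},
    {"x":0,"y":0.17,"z":-0.335,"ax":0,"ay":0,"az":0,"jaw":-1},
    {"x":0,"y":0.206,"z":-0.364,"ax":0,"ay":0,"az":0,"jaw":-1},
    {"x":0,"y":0.206,"z":-0.364,"ax":0,"ay":0,"az":0,"jaw":-1}
  ]
}}

```text
time: 8.85
tool_pos: [573.8, -116.1, 125.3]
tcp_rot: [-3.137, 0.0, 1.723]
contact_force: [-11.2, -4.1, 6.4]
grip_width: 17.2
finger_force: 30.0
```

Call:
{"method": "send_rows", "body": {
  "rows": [
    {"x":0,"y":0.037,"z":-0.024,"ax":0,"ay":0,"az":0,"jaw":-1},
    {"x":0,"y":0.076,"z":-0.044,"ax":0,"ay":0,"az":0,"jaw":-1},
    {"x":0,"y":0.117,"z":-0.06,"ax":0,"ay":0,"az":0,"jaw":-1},
    {"x":0,"y":0.159,"z":-0.073,"ax":0,"ay":0,"az":0,"jaw":-1},
    {"x":0,"y":0.2,"z":-0.082,"ax":0,"ay":0,"az":0,"jaw":-1},
    {"x":0,"y":0.245,"z":-0.086,"ax":0,"ay":0,"az":0,"jaw":-1},
    {"x":0,"y":0.29,"z":-0.086,"ax":0,"ay":0,"az":0,"jaw":-1},
    {"x":0,"y":0.333,"z":-0.083,"ax":0,"ay":0,"az":0,"jaw":-1},
    {"x":0,"y":0.37,"z":-0.075,"ax":0,"ay":0,"az":0,"jaw":-1},
    {"x":0,"y":0.37,"z":-0.075,"ax":0,"ay":0,"az":0,"jaw":-1}
  ]
}}

```text
time: 10.1
tool_pos: [649.3, -104.7, 140.7]
tcp_rot: [3.141, 0.001, 1.723]
contact_force: [-3.1, -1.4, 5.3]
grip_width: 16.7
finger_force: 30.0
```

Call:
{"method": "send_rows", "body": {
  "rows": [
    {"x":0,"y":0,"z":0,"ax":0,"ay":0,"az":0,"jaw":-0.2},
    {"x":0,"y":0,"z":0,"ax":0,"ay":0,"az":0,"jaw":0},
    {"x":0,"y":0,"z":0,"ax":0,"ay":0,"az":0,"jaw":0},
    {"x":0,"y":0,"z":0,"ax":0,"ay":0,"az":0,"jaw":0},
    {"x":0,"y":0,"z":-0.1,"ax":0,"ay":0,"az":0,"jaw":0},
    {"x":0,"y":0,"z":-0.2,"ax":0,"ay":0,"az":0,"jaw":0},
    {"x":0,"y":0,"z":-0.3,"ax":0,"ay":0,"az":0,"jaw":0},
    {"x":0,"y":0,"z":-0.4,"ax":0,"ay":0,"az":0,"jaw":0},
    {"x":0,"y":0,"z":-0.45,"ax":0,"ay":0,"az":0,"jaw":0},
    {"x":0,"y":0,"z":-0.45,"ax":0,"ay":0,"az":0,"jaw":0}
  ]
}}

```text
time: 11.35
tool_pos: [649.3, -104.4, 228.9]
tcp_rot: [3.14, 0.0, 1.722]
contact_force: [-0.4, -0.2, -1.1]
grip_width: 45.8
finger_force: 0.0
```

Run:
```python
from h import *
o=bot.get_obs();print(o["tool_pos"])
print(go([610,-70,231],0.72),go([573,-30,231],0.15,[610,-70,231,.72]))
img,d,W=cloud("top");save(img[175:275,235:395],"bar1")
m=np.zeros(d.shape,bool);m[150:275,235:395]=1
Z=np.nan_to_num(W[...,2])
for a,b in((80,97),(120,190)):
  k=(m&(Z>a)&(Z<b)).astype(np.uint8);n,L,S,C=cv2.connectedComponentsWithStats(k)
  for i in range(1,n):
    if S[i,4]>20:
      w=W[L==i];print(a,S[i,4],cv2.minAreaRect(w[:,:2].astype(np.float32)),w.mean(0))
```

```text
[ 649.3442943  -104.44445652  228.9224107 ]
{'x': np.float64(0.2), 'y': np.float64(-0.168), 'z': np.float64(-0.01), 'az': np.float64(0.957)} {'x': np.float64(-0.007), 'y': np.float64(-0.272), 'z': np.float64(0.0), 'az': np.float64(0.544)}
80 91 ((549.5902099609375, 100.76607513427734), (29.770931243896484, 13.683486938476562), 7.805117607116699) [548.82656751 100.53548349  86.86127117]
120 83 ((647.9838256835938, -65.74665069580078), (39.64665985107422, 14.707901000976562), 80.27073669433594) [645.30087857 -70.09245223 162.31430008]
120 558 ((618.1495361328125, 86.41112518310547), (22.82020378112793, 140.63919067382812), 10.357640266418457) [617.93508658  90.8806032  159.85959839]
```

Call:
{"method": "send_rows", "body": {
  "rows": [
    {"x":0.05,"y":-0.03,"z":0,"ax":0,"ay":0,"az":0.16,"jaw":0},
    {"x":0.1,"y":-0.06,"z":0,"ax":0,"ay":0,"az":0.32,"jaw":0},
    {"x":0.13,"y":-0.1,"z":0,"ax":0,"ay":0,"az":0.48,"jaw":0},
    {"x":0.17,"y":-0.14,"z":0,"ax":0,"ay":0,"az":0.64,"jaw":0},
    {"x":0.2,"y":-0.17,"z":0,"ax":0,"ay":0,"az":0.8,"jaw":0},
    {"x":0.2,"y":-0.17,"z":0,"ax":0,"ay":0,"az":0.96,"jaw":0},
    {"x":0.2,"y":-0.17,"z":0,"ax":0,"ay":0,"az":0.96,"jaw":0},
    {"x":0.2,"y":-0.17,"z":0,"ax":0,"ay":0,"az":0.96,"jaw":0},
    {"x":0.2,"y":-0.17,"z":0,"ax":0,"ay":0,"az":0.96,"jaw":0},
    {"x":0.2,"y":-0.17,"z":0,"ax":0,"ay":0,"az":0.96,"jaw":0}
  ]
}}

```text
time: 12.65
tool_pos: [609.5, -70.1, 228.4]
tcp_rot: [-3.141, 0.0, 0.718]
contact_force: [-0.2, -1.1, -0.2]
grip_width: 45.5
finger_force: 0.0
```

Call:
{"method": "send_rows", "body": {
  "rows": [
    {"x":0,"y":-0.05,"z":0,"ax":0,"ay":0,"az":0.14,"jaw":0},
    {"x":0,"y":-0.1,"z":0,"ax":0,"ay":0,"az":0.28,"jaw":0},
    {"x":0,"y":-0.2,"z":0,"ax":0,"ay":0,"az":0.42,"jaw":0},
    {"x":-0.007,"y":-0.27,"z":0,"ax":0,"ay":0,"az":0.544,"jaw":0},
    {"x":-0.007,"y":-0.27,"z":0,"ax":0,"ay":0,"az":0.544,"jaw":0},
    {"x":-0.007,"y":-0.27,"z":0,"ax":0,"ay":0,"az":0.544,"jaw":0},
    {"x":-0.007,"y":-0.27,"z":0,"ax":0,"ay":0,"az":0.544,"jaw":0},
    {"x":-0.007,"y":-0.27,"z":0,"ax":0,"ay":0,"az":0.544,"jaw":0},
    {"x":-0.007,"y":-0.27,"z":0,"ax":0,"ay":0,"az":0.544,"jaw":0},
    {"x":-0.007,"y":-0.27,"z":0,"ax":0,"ay":0,"az":0.544,"jaw":0}
  ]
}}

```text
time: 13.9
tool_pos: [572.9, -30.3, 228.5]
tcp_rot: [-3.141, 0.0, 0.148]
contact_force: [0.1, 0.1, 0.2]
grip_width: 46.1
finger_force: 0.0
```

Run:
```python
from h import *
o=bot.get_obs();print(o["tool_pos"],o["tcp_rot"],o["joint_positions"])
print(go([573,-30,58],0.15))
```

```text
[572.94415665 -30.32167739 228.46153741] [-3.14148719e+00  1.73233392e-05  1.47508269e-01] [-1.86482483e-01  4.30686994e-01  1.38271561e+00  9.67949499e-05
  1.32824100e+00  1.23678232e+00]
{'x': np.float64(0.001), 'y': np.float64(-0.002), 'z': np.float64(0.852), 'az': np.float64(-0.002)}
```

Call:
{"method": "send_rows", "body": {
  "rows": [
    {"x":0,"y":0,"z":0.15,"ax":0,"ay":0,"az":0,"jaw":0},
    {"x":0,"y":0,"z":0.3,"ax":0,"ay":0,"az":0,"jaw":0},
    {"x":0,"y":0,"z":0.45,"ax":0,"ay":0,"az":0,"jaw":0},
    {"x":0,"y":0,"z":0.58,"ax":0,"ay":0,"az":0,"jaw":0},
    {"x":0,"y":0,"z":0.68,"ax":0,"ay":0,"az":0,"jaw":0},
    {"x":0,"y":0,"z":0.76,"ax":0,"ay":0,"az":0,"jaw":0},
    {"x":0,"y":0,"z":0.82,"ax":0,"ay":0,"az":0,"jaw":0},
    {"x":0,"y":0,"z":0.85,"ax":0,"ay":0,"az":0,"jaw":0},
    {"x":0,"y":0,"z":0.85,"ax":0,"ay":0,"az":0,"jaw":0},
    {"x":0,"y":0,"z":0.85,"ax":0,"ay":0,"az":0,"jaw":0}
  ]
}}

```text
time: 15.15
tool_pos: [573.3, -30.3, 59.1]
tcp_rot: [3.141, -0.001, 0.147]
contact_force: [0.7, -0.1, 0.2]
grip_width: 45.9
finger_force: 0.0
```

Call:
{"method": "send_rows", "body": {
  "rows": [
    {"x":0,"y":0,"z":0,"ax":0,"ay":0,"az":0,"jaw":-0.4},
    {"x":0,"y":0,"z":0,"ax":0,"ay":0,"az":0,"jaw":-0.6},
    {"x":0,"y":0,"z":0,"ax":0,"ay":0,"az":0,"jaw":-0.7},
    {"x":0,"y":0,"z":0,"ax":0,"ay":0,"az":0,"jaw":-0.8},
    {"x":0,"y":0,"z":0,"ax":0,"ay":0,"az":0,"jaw":-1},
    {"x":0,"y":0,"z":0,"ax":0,"ay":0,"az":0,"jaw":-1},
    {"x":0,"y":0,"z":0,"ax":0,"ay":0,"az":0,"jaw":-1},
    {"x":0,"y":0,"z":0,"ax":0,"ay":0,"az":0,"jaw":-1},
    {"x":0,"y":0,"z":0,"ax":0,"ay":0,"az":0,"jaw":-1},
    {"x":0,"y":0,"z":0,"ax":0,"ay":0,"az":0,"jaw":-1}
  ]
}}

```text
time: 16.4
tool_pos: [572.9, -30.3, 58.5]
tcp_rot: [3.142, -0.0, 0.147]
contact_force: [0.6, -1.4, -0.8]
grip_width: 13.5
finger_force: 30.0
```

Call:
{"method": "send_rows", "body": {
  "rows": [
    {"x":-0.04,"y":0,"z":0,"ax":0,"ay":0,"az":0,"jaw":-1},
    {"x":-0.08,"y":0,"z":0,"ax":0,"ay":0,"az":0,"jaw":-1},
    {"x":-0.12,"y":0,"z":0,"ax":0,"ay":0,"az":0,"jaw":-1},
    {"x":-0.16,"y":0,"z":0,"ax":0,"ay":0,"az":0,"jaw":-1},
    {"x":-0.2,"y":0,"z":0,"ax":0,"ay":0,"az":0,"jaw":-1},
    {"x":-0.23,"y":0,"z":0,"ax":0,"ay":0,"az":0,"jaw":-1},
    {"x":-0.25,"y":0,"z":0,"ax":0,"ay":0,"az":0,"jaw":-1},
    {"x":-0.25,"y":0,"z":0,"ax":0,"ay":0,"az":0,"jaw":-1},
    {"x":-0.25,"y":0,"z":-0.03,"ax":0,"ay":0,"az":0,"jaw":-1},
    {"x":-0.25,"y":0,"z":-0.06,"ax":0,"ay":0,"az":0,"jaw":-1}
  ]
}}

```text
time: 17.65
tool_pos: [523.6, -37.5, 70.8]
tcp_rot: [-3.141, 0.0, 0.148]
contact_force: [-0.2, 0.3, -4.3]
grip_width: 14.1
finger_force: 30.0
```

Run:
```python
from h import *
o=bot.get_obs();print(o["time"],o["tool_pos"],o["tcp_rot"],o["grip_width"],o["finger_force"],o["contact_force"])
T=np.array([477.2,326]);ty=0.114
for x in(72,-72): print(x,T+x*np.array([np.cos(ty),np.sin(ty)]))
a=[*o["tool_pos"],o["tcp_rot"][2]]
t1=T-72*np.array([np.cos(ty),np.sin(ty)])  # near
t2=T+72*np.array([np.cos(ty),np.sin(ty)])
print(go([500,40,150],0.5,a)); print(go([510,180,150],1.1,[500,40,150,.5])); print(go([*t2,150],ty+np.pi/2,[510,180,150,1.1]))
```

```text
17.65 [523.5568147  -37.52541857  70.76975627] [-3.14143278e+00  9.97347494e-05  1.47535579e-01] 14.118146670633749 29.981219172477722 [-0.15361129  0.31874433 -4.30819406]
72 [548.73265047 334.19023302]
-72 [405.66734953 317.80976698]
{'x': np.float64(-0.06), 'y': np.float64(-0.401), 'z': np.float64(-0.396), 'az': np.float64(-0.337)}
{'x': np.float64(0.379), 'y': np.float64(-0.59), 'z': np.float64(0.0), 'az': np.float64(-0.573)}
{'x': np.float64(0.775), 'y': np.float64(-0.177), 'z': np.float64(-0.0), 'az': np.float64(-0.558)}
```

Call:
{"method": "send_rows", "body": {
  "rows": [
    {"x":0,"y":0,"z":-0.06,"ax":0,"ay":0,"az":0,"jaw":-1},
    {"x":0,"y":0,"z":-0.14,"ax":0,"ay":0,"az":0,"jaw":-1},
    {"x":0,"y":0,"z":-0.24,"ax":0,"ay":0,"az":0,"jaw":-1},
    {"x":0,"y":0,"z":-0.34,"ax":0,"ay":0,"az":0,"jaw":-1},
    {"x":0,"y":0,"z":-0.42,"ax":0,"ay":0,"az":0,"jaw":-1},
    {"x":0,"y":0,"z":-0.48,"ax":0,"ay":0,"az":0,"jaw":-1},
    {"x":-0.02,"y":-0.05,"z":-0.48,"ax":0,"ay":0,"az":-0.04,"jaw":-1},
    {"x":-0.04,"y":-0.15,"z":-0.48,"ax":0,"ay":0,"az":-0.12,"jaw":-1},
    {"x":-0.06,"y":-0.28,"z":-0.48,"ax":0,"ay":0,"az":-0.23,"jaw":-1},
    {"x":-0.06,"y":-0.4,"z":-0.48,"ax":0,"ay":0,"az":-0.337,"jaw":-1}
  ]
}}

```text
time: 18.9
tool_pos: [498.4, 41.1, 165.8]
tcp_rot: [-3.14, 0.002, 0.506]
contact_force: [0.6, 0.2, -4.4]
grip_width: 13.7
finger_force: 30.0
```

Call:
{"method": "send_rows", "body": {
  "rows": [
    {"x":0.08,"y":-0.12,"z":0,"ax":0,"ay":0,"az":-0.11,"jaw":-1},
    {"x":0.16,"y":-0.24,"z":0,"ax":0,"ay":0,"az":-0.23,"jaw":-1},
    {"x":0.24,"y":-0.36,"z":0,"ax":0,"ay":0,"az":-0.35,"jaw":-1},
    {"x":0.32,"y":-0.48,"z":0,"ax":0,"ay":0,"az":-0.47,"jaw":-1},
    {"x":0.38,"y":-0.59,"z":0,"ax":0,"ay":0,"az":-0.573,"jaw":-1},
    {"x":0.38,"y":-0.59,"z":0,"ax":0,"ay":0,"az":-0.573,"jaw":-1},
    {"x":0.38,"y":-0.59,"z":0,"ax":0,"ay":0,"az":-0.573,"jaw":-1},
    {"x":0.38,"y":-0.59,"z":0,"ax":0,"ay":0,"az":-0.573,"jaw":-1},
    {"x":0.38,"y":-0.59,"z":0,"ax":0,"ay":0,"az":-0.573,"jaw":-1},
    {"x":0.38,"y":-0.59,"z":0,"ax":0,"ay":0,"az":-0.573,"jaw":-1}
  ]
}}

```text
time: 20.15
tool_pos: [510.0, 179.4, 166.6]
tcp_rot: [3.141, -0.0, 1.1]
contact_force: [0.4, -0.7, -3.8]
grip_width: 13.9
finger_force: 30.0
```

Call:
{"method": "send_rows", "body": {
  "rows": [
    {"x":0.15,"y":-0.03,"z":0,"ax":0,"ay":0,"az":-0.11,"jaw":-1},
    {"x":0.3,"y":-0.07,"z":0,"ax":0,"ay":0,"az":-0.22,"jaw":-1},
    {"x":0.45,"y":-0.1,"z":0,"ax":0,"ay":0,"az":-0.33,"jaw":-1},
    {"x":0.6,"y":-0.14,"z":0,"ax":0,"ay":0,"az":-0.44,"jaw":-1},
    {"x":0.7,"y":-0.16,"z":0,"ax":0,"ay":0,"az":-0.5,"jaw":-1},
    {"x":0.775,"y":-0.177,"z":0,"ax":0,"ay":0,"az":-0.558,"jaw":-1},
    {"x":0.775,"y":-0.177,"z":0,"ax":0,"ay":0,"az":-0.558,"jaw":-1},
    {"x":0.775,"y":-0.177,"z":0,"ax":0,"ay":0,"az":-0.558,"jaw":-1},
    {"x":0.775,"y":-0.177,"z":0,"ax":0,"ay":0,"az":-0.558,"jaw":-1},
    {"x":0.775,"y":-0.177,"z":0,"ax":0,"ay":0,"az":-0.558,"jaw":-1}
  ]
}}

```text
time: 21.4
tool_pos: [548.7, 333.5, 166.7]
tcp_rot: [3.141, -0.0, 1.684]
contact_force: [0.2, -0.1, -4.7]
grip_width: 13.6
finger_force: 30.0
```

Run:
```python
from h import *
o=bot.get_obs();print(o["time"],o["tool_pos"],o["tcp_rot"],o["grip_width"],o["finger_force"],o["contact_force"])
print(go([548,334,54],0.114+np.pi/2))
img,d,W=cloud("side");save(img[200:400,260:480],"s1")
```

```text
21.4 [548.67343952 333.45854777 166.70229409] [ 3.14148549e+00 -1.86022810e-05  1.68371433e+00] 13.645349431443533 29.997021853923798 [ 0.16511706 -0.05112408 -4.68375468]
{'x': np.float64(0.003), 'y': np.float64(-0.003), 'z': np.float64(0.564), 'az': np.float64(-0.001)}
```

View pics/s1.png

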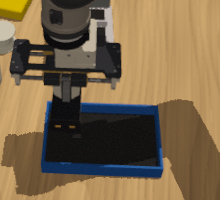

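The pack hangs over the far end of the tray at crop (67,115), so I'm lowering it.

Call:
{"method": "send_rows", "body": {
  "rows": [
    {"x":0,"y":0,"z":0.1,"ax":0,"ay":0,"az":0,"jaw":-1},
    {"x":0,"y":0,"z":0.2,"ax":0,"ay":0,"az":0,"jaw":-1},
    {"x":0,"y":0,"z":0.3,"ax":0,"ay":0,"az":0,"jaw":-1},
    {"x":0,"y":0,"z":0.4,"ax":0,"ay":0,"az":0,"jaw":-1},
    {"x":0,"y":0,"z":0.47,"ax":0,"ay":0,"az":0,"jaw":-1},
    {"x":0,"y":0,"z":0.52,"ax":0,"ay":0,"az":0,"jaw":-1},
    {"x":0,"y":0,"z":0.55,"ax":0,"ay":0,"az":0,"jaw":-1},
    {"x":0,"y":0,"z":0.565,"ax":0,"ay":0,"az":0,"jaw":-1},
    {"x":0,"y":0,"z":0.57,"ax":0,"ay":0,"az":0,"jaw":-1},
    {"x":0,"y":0,"z":0.57,"ax":0,"ay":0,"az":0,"jaw":-1}
  ]
}}

```text
time: 22.7
tool_pos: [548.8, 334.1, 52.9]
tcp_rot: [3.141, -0.0, 1.685]
contact_force: [0.1, -0.4, -4.5]
grip_width: 13.6
finger_force: 30.0
```

Call:
{"method": "send_rows", "body": {
  "rows": [
    {"x":0,"y":0,"z":0,"ax":0,"ay":0,"az":0,"jaw":-0.5},
    {"x":0,"y":0,"z":0,"ax":0,"ay":0,"az":0,"jaw":-0.2},
    {"x":0,"y":0,"z":0,"ax":0,"ay":0,"az":0,"jaw":0},
    {"x":0,"y":0,"z":0,"ax":0,"ay":0,"az":0,"jaw":0},
    {"x":0,"y":0,"z":-0.1,"ax":0,"ay":0,"az":0,"jaw":0},
    {"x":0,"y":0,"z":-0.25,"ax":0,"ay":0,"az":0,"jaw":0},
    {"x":0,"y":0,"z":-0.4,"ax":0,"ay":0,"az":0,"jaw":0},
    {"x":0,"y":0,"z":-0.55,"ax":0,"ay":0,"az":0,"jaw":0},
    {"x":0,"y":0,"z":-0.7,"ax":0,"ay":0,"az":0,"jaw":0},
    {"x":0,"y":0,"z":-0.85,"ax":0,"ay":0,"az":0,"jaw":0}
  ]
}}

```text
time: 23.95
tool_pos: [548.5, 334.0, 223.6]
tcp_rot: [3.141, -0.0, 1.685]
contact_force: [0.1, -0.3, -0.6]
grip_width: 46.1
finger_force: 0.0
```

Run:
```python
from h import *
o=bot.get_obs();print(o["time"],o["tool_pos"],o["tcp_rot"],o["joint_positions"],o["contact_force"])
z=224
print(go([550,200,z],0.9));print(go([549.8,101,z],0.15,[550,200,z,.9]))
```

```text
23.95 [548.49536417 333.9564893  223.61959996] [ 3.14146939e+00 -1.39762058e-04  1.68470534e+00] [4.27605609e-01 5.64734541e-01 1.17265278e+00 9.62388589e-05
 1.40404496e+00 3.13680639e-01] [ 0.09670417 -0.29458578 -0.59105556]
{'x': np.float64(-0.666), 'y': np.float64(-0.069), 'z': np.float64(-0.002), 'az': np.float64(0.749)}
{'x': np.float64(-0.388), 'y': np.float64(0.307), 'z': np.float64(-0.0), 'az': np.float64(0.716)}
```

Call:
{"method": "send_rows", "body": {
  "rows": [
    {"x":-0.13,"y":-0.01,"z":0,"ax":0,"ay":0,"az":0.15,"jaw":0},
    {"x":-0.26,"y":-0.03,"z":0,"ax":0,"ay":0,"az":0.3,"jaw":0},
    {"x":-0.4,"y":-0.04,"z":0,"ax":0,"ay":0,"az":0.45,"jaw":0},
    {"x":-0.53,"y":-0.055,"z":0,"ax":0,"ay":0,"az":0.6,"jaw":0},
    {"x":-0.666,"y":-0.07,"z":0,"ax":0,"ay":0,"az":0.75,"jaw":0},
    {"x":-0.666,"y":-0.07,"z":0,"ax":0,"ay":0,"az":0.75,"jaw":0},
    {"x":-0.666,"y":-0.07,"z":0,"ax":0,"ay":0,"az":0.75,"jaw":0},
    {"x":-0.666,"y":-0.07,"z":0,"ax":0,"ay":0,"az":0.75,"jaw":0},
    {"x":-0.666,"y":-0.07,"z":0,"ax":0,"ay":0,"az":0.75,"jaw":0},
    {"x":-0.666,"y":-0.07,"z":0,"ax":0,"ay":0,"az":0.75,"jaw":0}
  ]
}}

```text
time: 25.2
tool_pos: [549.8, 200.5, 222.5]
tcp_rot: [-3.142, -0.0, 0.9]
contact_force: [0.3, 0.7, 0.6]
grip_width: 45.9
finger_force: 0.0
```

Call:
{"method": "send_rows", "body": {
  "rows": [
    {"x":-0.08,"y":0.06,"z":0,"ax":0,"ay":0,"az":0.15,"jaw":0},
    {"x":-0.16,"y":0.12,"z":0,"ax":0,"ay":0,"az":0.3,"jaw":0},
    {"x":-0.24,"y":0.18,"z":0,"ax":0,"ay":0,"az":0.45,"jaw":0},
    {"x":-0.32,"y":0.25,"z":0,"ax":0,"ay":0,"az":0.6,"jaw":0},
    {"x":-0.388,"y":0.307,"z":0,"ax":0,"ay":0,"az":0.718,"jaw":0},
    {"x":-0.388,"y":0.307,"z":0,"ax":0,"ay":0,"az":0.718,"jaw":0},
    {"x":-0.388,"y":0.307,"z":0,"ax":0,"ay":0,"az":0.718,"jaw":0},
    {"x":-0.388,"y":0.307,"z":0,"ax":0,"ay":0,"az":0.718,"jaw":0},
    {"x":-0.388,"y":0.307,"z":0,"ax":0,"ay":0,"az":0.718,"jaw":0},
    {"x":-0.388,"y":0.307,"z":0,"ax":0,"ay":0,"az":0.718,"jaw":0}
  ]
}}

```text
time: 26.45
tool_pos: [549.6, 101.4, 222.5]
tcp_rot: [-3.141, -0.0, 0.148]
contact_force: [-0.1, -0.6, 0.2]
grip_width: 45.9
finger_force: 0.0
```

Run:
```python
from h import *
o=bot.get_obs();print(o["tool_pos"],o["tcp_rot"])
print(go([549.8,101,58],0.15))
```

```text
[549.60202629 101.4283148  222.5035757 ] [-3.14147317e+00 -3.79959100e-05  1.48219588e-01]
{'x': np.float64(0.001), 'y': np.float64(0.002), 'z': np.float64(0.823), 'az': np.float64(-0.002)}
```

Call:
{"method": "send_rows", "body": {
  "rows": [
    {"x":0,"y":0,"z":0.15,"ax":0,"ay":0,"az":0,"jaw":0},
    {"x":0,"y":0,"z":0.3,"ax":0,"ay":0,"az":0,"jaw":0},
    {"x":0,"y":0,"z":0.45,"ax":0,"ay":0,"az":0,"jaw":0},
    {"x":0,"y":0,"z":0.57,"ax":0,"ay":0,"az":0,"jaw":0},
    {"x":0,"y":0,"z":0.67,"ax":0,"ay":0,"az":0,"jaw":0},
    {"x":0,"y":0,"z":0.75,"ax":0,"ay":0,"az":0,"jaw":0},
    {"x":0,"y":0,"z":0.8,"ax":0,"ay":0,"az":0,"jaw":0},
    {"x":0,"y":0,"z":0.82,"ax":0,"ay":0,"az":0,"jaw":0},
    {"x":0,"y":0,"z":0.82,"ax":0,"ay":0,"az":0,"jaw":0},
    {"x":0,"y":0,"z":0.82,"ax":0,"ay":0,"az":0,"jaw":0}
  ]
}}

```text
time: 27.7
tool_pos: [550.1, 101.2, 59.1]
tcp_rot: [3.142, -0.001, 0.148]
contact_force: [-0.3, 0.4, -0.4]
grip_width: 46.1
finger_force: 0.0
```

Call:
{"method": "send_rows", "body": {
  "rows": [
    {"x":0,"y":0,"z":0,"ax":0,"ay":0,"az":0,"jaw":-0.4},
    {"x":0,"y":0,"z":0,"ax":0,"ay":0,"az":0,"jaw":-0.6},
    {"x":0,"y":0,"z":0,"ax":0,"ay":0,"az":0,"jaw":-0.7},
    {"x":0,"y":0,"z":0,"ax":0,"ay":0,"az":0,"jaw":-0.8},
    {"x":0,"y":0,"z":0,"ax":0,"ay":0,"az":0,"jaw":-1},
    {"x":0,"y":0,"z":0,"ax":0,"ay":0,"az":0,"jaw":-1},
    {"x":0,"y":0,"z":0,"ax":0,"ay":0,"az":0,"jaw":-1},
    {"x":0,"y":0,"z":0,"ax":0,"ay":0,"az":0,"jaw":-1},
    {"x":0,"y":0,"z":0,"ax":0,"ay":0,"az":0,"jaw":-1},
    {"x":0,"y":0,"z":0,"ax":0,"ay":0,"az":0,"jaw":-1}
  ]
}}

```text
time: 28.95
tool_pos: [549.6, 101.1, 58.4]
tcp_rot: [-3.141, 0.0, 0.147]
contact_force: [-0.4, -0.6, -1.5]
grip_width: 14.1
finger_force: 30.0
```

Call:
{"method": "send_rows", "body": {
  "rows": [
    {"x":-0.04,"y":0,"z":0,"ax":0,"ay":0,"az":0,"jaw":-1},
    {"x":-0.08,"y":0,"z":0,"ax":0,"ay":0,"az":0,"jaw":-1},
    {"x":-0.12,"y":0,"z":0,"ax":0,"ay":0,"az":0,"jaw":-1},
    {"x":-0.16,"y":0,"z":0,"ax":0,"ay":0,"az":0,"jaw":-1},
    {"x":-0.2,"y":0,"z":0,"ax":0,"ay":0,"az":0,"jaw":-1},
    {"x":-0.23,"y":0,"z":0,"ax":0,"ay":0,"az":0,"jaw":-1},
    {"x":-0.25,"y":0,"z":0,"ax":0,"ay":0,"az":0,"jaw":-1},
    {"x":-0.25,"y":0,"z":0,"ax":0,"ay":0,"az":0,"jaw":-1},
    {"x":-0.25,"y":0,"z":-0.03,"ax":0,"ay":0,"az":0,"jaw":-1},
    {"x":-0.25,"y":0,"z":-0.06,"ax":0,"ay":0,"az":0,"jaw":-1}
  ]
}}

```text
time: 30.2
tool_pos: [500.5, 93.8, 71.0]
tcp_rot: [-3.142, -0.0, 0.147]
contact_force: [0.5, 0.9, -3.8]
grip_width: 13.8
finger_force: 30.0
```

Run:
```python
from h import *
o=bot.get_obs();print(o["time"],o["tool_pos"],o["tcp_rot"],o["grip_width"],o["finger_force"],o["contact_force"])
a=[*o["tool_pos"],o["tcp_rot"][2]];z=a[2]
print(go([450,190,z],0.8,a)); print(go([407,318,z],0.114+np.pi/2,[450,190,z,.8]))
```

```text
30.2 [500.50026942  93.79429491  70.99186234] [-3.14153617e+00 -4.32951287e-04  1.47424312e-01] 13.803574406726696 29.981444478034973 [ 0.53911851  0.87244117 -3.76680417]
{'x': np.float64(-0.179), 'y': np.float64(-0.513), 'z': np.float64(-0.0), 'az': np.float64(-0.623)}
{'x': np.float64(0.309), 'y': np.float64(-0.6), 'z': np.float64(-0.0), 'az': np.float64(-0.845)}
```

Call:
{"method": "send_rows", "body": {
  "rows": [
    {"x":0,"y":0,"z":-0.08,"ax":0,"ay":0,"az":0,"jaw":-1},
    {"x":0,"y":0,"z":-0.18,"ax":0,"ay":0,"az":0,"jaw":-1},
    {"x":0,"y":0,"z":-0.28,"ax":0,"ay":0,"az":0,"jaw":-1},
    {"x":0,"y":0,"z":-0.36,"ax":0,"ay":0,"az":0,"jaw":-1},
    {"x":0,"y":0,"z":-0.4,"ax":0,"ay":0,"az":0,"jaw":-1},
    {"x":-0.03,"y":-0.1,"z":-0.4,"ax":0,"ay":0,"az":-0.12,"jaw":-1},
    {"x":-0.07,"y":-0.2,"z":-0.4,"ax":0,"ay":0,"az":-0.24,"jaw":-1},
    {"x":-0.11,"y":-0.3,"z":-0.4,"ax":0,"ay":0,"az":-0.36,"jaw":-1},
    {"x":-0.14,"y":-0.4,"z":-0.4,"ax":0,"ay":0,"az":-0.49,"jaw":-1},
    {"x":-0.18,"y":-0.51,"z":-0.4,"ax":0,"ay":0,"az":-0.62,"jaw":-1}
  ]
}}

```text
time: 31.45
tool_pos: [449.2, 189.9, 150.4]
tcp_rot: [-3.141, 0.0, 0.801]
contact_force: [0.8, 0.6, -3.0]
grip_width: 13.6
finger_force: 30.0
```

Call:
{"method": "send_rows", "body": {
  "rows": [
    {"x":0.05,"y":-0.1,"z":0,"ax":0,"ay":0,"az":-0.14,"jaw":-1},
    {"x":0.1,"y":-0.2,"z":0,"ax":0,"ay":0,"az":-0.28,"jaw":-1},
    {"x":0.15,"y":-0.3,"z":0,"ax":0,"ay":0,"az":-0.42,"jaw":-1},
    {"x":0.2,"y":-0.4,"z":0,"ax":0,"ay":0,"az":-0.56,"jaw":-1},
    {"x":0.25,"y":-0.5,"z":0,"ax":0,"ay":0,"az":-0.7,"jaw":-1},
    {"x":0.31,"y":-0.6,"z":0,"ax":0,"ay":0,"az":-0.845,"jaw":-1},
    {"x":0.31,"y":-0.6,"z":0,"ax":0,"ay":0,"az":-0.845,"jaw":-1},
    {"x":0.31,"y":-0.6,"z":0,"ax":0,"ay":0,"az":-0.845,"jaw":-1},
    {"x":0.31,"y":-0.6,"z":0,"ax":0,"ay":0,"az":-0.845,"jaw":-1},
    {"x":0.31,"y":-0.6,"z":0,"ax":0,"ay":0,"az":-0.845,"jaw":-1}
  ]
}}

```text
time: 32.7
tool_pos: [407.4, 317.1, 150.6]
tcp_rot: [3.142, -0.0, 1.68]
contact_force: [-0.1, 0.5, -2.8]
grip_width: 13.9
finger_force: 30.0
```

Run:
```python
from h import *
o=bot.get_obs();print(o["tool_pos"],o["tcp_rot"])
print(go([407,318,53],0.114+np.pi/2))
```

```text
[407.38146513 317.05622481 150.5750742 ] [ 3.14152619e+00 -6.92301308e-07  1.68008046e+00]
{'x': np.float64(0.005), 'y': np.float64(-0.001), 'z': np.float64(0.488), 'az': np.float64(-0.005)}
```

Call:
{"method": "send_rows", "body": {
  "rows": [
    {"x":0,"y":0,"z":0.1,"ax":0,"ay":0,"az":0,"jaw":-1},
    {"x":0,"y":0,"z":0.2,"ax":0,"ay":0,"az":0,"jaw":-1},
    {"x":0,"y":0,"z":0.3,"ax":0,"ay":0,"az":0,"jaw":-1},
    {"x":0,"y":0,"z":0.38,"ax":0,"ay":0,"az":0,"jaw":-1},
    {"x":0,"y":0,"z":0.43,"ax":0,"ay":0,"az":0,"jaw":-1},
    {"x":0,"y":0,"z":0.46,"ax":0,"ay":0,"az":0,"jaw":-1},
    {"x":0,"y":0,"z":0.48,"ax":0,"ay":0,"az":0,"jaw":-1},
    {"x":0,"y":0,"z":0.49,"ax":0,"ay":0,"az":0,"jaw":-1},
    {"x":0,"y":0,"z":0.49,"ax":0,"ay":0,"az":0,"jaw":-1},
    {"x":0,"y":0,"z":0.49,"ax":0,"ay":0,"az":0,"jaw":-1}
  ]
}}

```text
time: 33.95
tool_pos: [407.3, 317.7, 52.8]
tcp_rot: [3.141, -0.0, 1.682]
contact_force: [-0.7, -0.9, -3.0]
grip_width: 14.1
finger_force: 30.0
```

Call:
{"method": "send_rows", "body": {
  "rows": [
    {"x":0,"y":0,"z":0,"ax":0,"ay":0,"az":0,"jaw":-0.5},
    {"x":0,"y":0,"z":0,"ax":0,"ay":0,"az":0,"jaw":-0.2},
    {"x":0,"y":0,"z":0,"ax":0,"ay":0,"az":0,"jaw":0},
    {"x":0,"y":0,"z":0,"ax":0,"ay":0,"az":0,"jaw":0},
    {"x":0,"y":0,"z":-0.1,"ax":0,"ay":0,"az":0,"jaw":0},
    {"x":0,"y":0,"z":-0.25,"ax":0,"ay":0,"az":0,"jaw":0},
    {"x":0,"y":0,"z":-0.4,"ax":0,"ay":0,"az":0,"jaw":0},
    {"x":0,"y":0,"z":-0.55,"ax":0,"ay":0,"az":0,"jaw":0},
    {"x":0,"y":0,"z":-0.7,"ax":0,"ay":0,"az":0,"jaw":0},
    {"x":0,"y":0,"z":-0.9,"ax":0,"ay":0,"az":0,"jaw":0}
  ]
}}

```text
time: 35.2
tool_pos: [406.6, 317.3, 233.0]
tcp_rot: [-3.14, 0.001, 1.682]
contact_force: [1.1, -0.0, 0.0]
grip_width: 46.2
finger_force: 0.0
```

Run:
```python
from h import *
o=bot.get_obs();a=[*o["tool_pos"],o["tcp_rot"][2]];z=a[2];print(a,o["time"])
print(go([480,150,z],1.7));print(go([560,0,z],1.722,[480,150,z,1.7]));print(go([649.3,-104.4,z],1.722,[560,0,z,1.722]))
img,d,W=cloud("side");save(img,"s2")
```

```text
[np.float64(406.608890973485), np.float64(317.25993622451256), np.float64(233.03591803811605), np.float64(1.68150246645232)] 35.2
{'x': np.float64(-0.872), 'y': np.float64(0.272), 'z': np.float64(-0.0), 'az': np.float64(-0.018)}
{'x': np.float64(-0.795), 'y': np.float64(0.3), 'z': np.float64(-0.0), 'az': np.float64(-0.021)}
{'x': np.float64(-0.583), 'y': np.float64(0.363), 'z': np.float64(-0.0), 'az': np.float64(-0.0)}
```

View pics/s2.png

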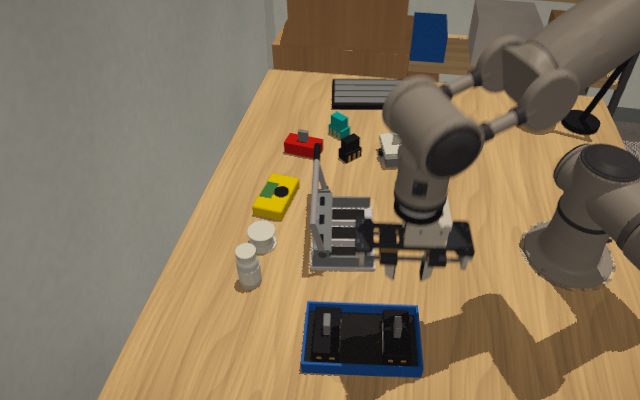

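Both packs lie flat in the tray (fins at (327,322) and (397,327)) and the bar stands upright near (318,190). Next I'm going back to the handle.

Call:
{"method": "send_rows", "body": {
  "rows": [
    {"x":-0.2,"y":0.06,"z":0,"ax":0,"ay":0,"az":0,"jaw":0},
    {"x":-0.4,"y":0.12,"z":0,"ax":0,"ay":0,"az":0,"jaw":0},
    {"x":-0.6,"y":0.19,"z":0,"ax":0,"ay":0,"az":0,"jaw":0},
    {"x":-0.8,"y":0.25,"z":0,"ax":0,"ay":0,"az":-0.02,"jaw":0},
    {"x":-0.87,"y":0.27,"z":0,"ax":0,"ay":0,"az":-0.02,"jaw":0},
    {"x":-0.87,"y":0.27,"z":0,"ax":0,"ay":0,"az":-0.02,"jaw":0},
    {"x":-0.87,"y":0.27,"z":0,"ax":0,"ay":0,"az":-0.02,"jaw":0},
    {"x":-0.87,"y":0.27,"z":0,"ax":0,"ay":0,"az":-0.02,"jaw":0},
    {"x":-0.87,"y":0.27,"z":0,"ax":0,"ay":0,"az":-0.02,"jaw":0},
    {"x":-0.87,"y":0.27,"z":0,"ax":0,"ay":0,"az":-0.02,"jaw":0}
  ]
}}

```text
time: 36.5
tool_pos: [479.9, 151.0, 232.6]
tcp_rot: [3.141, -0.0, 1.703]
contact_force: [-0.3, 0.5, 0.0]
grip_width: 45.9
finger_force: 0.0
```

Call:
{"method": "send_rows", "body": {
  "rows": [
    {"x":-0.2,"y":0.08,"z":0,"ax":0,"ay":0,"az":0,"jaw":0},
    {"x":-0.4,"y":0.15,"z":0,"ax":0,"ay":0,"az":0,"jaw":0},
    {"x":-0.6,"y":0.23,"z":0,"ax":0,"ay":0,"az":-0.02,"jaw":0},
    {"x":-0.8,"y":0.3,"z":0,"ax":0,"ay":0,"az":-0.02,"jaw":0},
    {"x":-0.8,"y":0.3,"z":0,"ax":0,"ay":0,"az":-0.02,"jaw":0},
    {"x":-0.8,"y":0.3,"z":0,"ax":0,"ay":0,"az":-0.02,"jaw":0},
    {"x":-0.8,"y":0.3,"z":0,"ax":0,"ay":0,"az":-0.02,"jaw":0},
    {"x":-0.8,"y":0.3,"z":0,"ax":0,"ay":0,"az":-0.02,"jaw":0},
    {"x":-0.8,"y":0.3,"z":0,"ax":0,"ay":0,"az":-0.02,"jaw":0},
    {"x":-0.8,"y":0.3,"z":0,"ax":0,"ay":0,"az":-0.02,"jaw":0}
  ]
}}

```text
time: 37.75
tool_pos: [560.5, 0.1, 232.6]
tcp_rot: [3.141, -0.0, 1.724]
contact_force: [0.3, 0.0, -0.4]
grip_width: 46.3
finger_force: 0.0
```

Call:
{"method": "send_rows", "body": {
  "rows": [
    {"x":-0.15,"y":0.09,"z":0,"ax":0,"ay":0,"az":0,"jaw":0},
    {"x":-0.3,"y":0.18,"z":0,"ax":0,"ay":0,"az":0,"jaw":0},
    {"x":-0.45,"y":0.27,"z":0,"ax":0,"ay":0,"az":0,"jaw":0},
    {"x":-0.58,"y":0.36,"z":0,"ax":0,"ay":0,"az":0,"jaw":0},
    {"x":-0.58,"y":0.36,"z":0,"ax":0,"ay":0,"az":0,"jaw":0},
    {"x":-0.58,"y":0.36,"z":0,"ax":0,"ay":0,"az":0,"jaw":0},
    {"x":-0.58,"y":0.36,"z":0,"ax":0,"ay":0,"az":0,"jaw":0},
    {"x":-0.58,"y":0.36,"z":0,"ax":0,"ay":0,"az":0,"jaw":0},
    {"x":-0.58,"y":0.36,"z":0,"ax":0,"ay":0,"az":0,"jaw":0},
    {"x":-0.58,"y":0.36,"z":0,"ax":0,"ay":0,"az":0,"jaw":0}
  ]
}}

```text
time: 39.0
tool_pos: [649.3, -103.6, 232.6]
tcp_rot: [3.141, -0.0, 1.724]
contact_force: [-0.1, -0.5, -0.6]
grip_width: 45.7
finger_force: 0.0
```

Run:
```python
from h import *
print(bot.get_obs()["tool_pos"],go([649.3,-104.4,140.7],1.722))
# reverse arc; a=1.78 -> 0.9 -> -0.02
for a1,a2 in((1.78,0.85),(0.85,-0.03)):
  for k in range(1,10):
    a=a1+(a2-a1)*k/9
    print(round(a,2),"y",round(93*(np.cos(a1)-np.cos(a))/200,3),"z",round(-93*(np.sin(a)-np.sin(a1))/200,3))
```

```text
[ 649.27278582 -103.6327266   232.64497596] {'x': np.float64(-0.004), 'y': np.float64(-0.0), 'z': np.float64(0.46), 'az': np.float64(0.002)}
1.68 y -0.047 z -0.008
1.57 y -0.095 z -0.01
1.47 y -0.143 z -0.008
1.37 y -0.191 z -0.0
1.26 y -0.237 z 0.012
1.16 y -0.282 z 0.029
1.06 y -0.325 z 0.05
0.95 y -0.366 z 0.076
0.85 y -0.403 z 0.106
0.75 y -0.033 z 0.032
0.65 y -0.062 z 0.066
0.56 y -0.088 z 0.104
0.46 y -0.11 z 0.143
0.36 y -0.128 z 0.185
0.26 y -0.142 z 0.228
0.17 y -0.152 z 0.273
0.07 y -0.157 z 0.318
-0.03 y -0.158 z 0.363
```

Call:
{"method": "send_rows", "body": {
  "rows": [
    {"x":0,"y":0,"z":0.15,"ax":0,"ay":0,"az":0,"jaw":0},
    {"x":0,"y":0,"z":0.3,"ax":0,"ay":0,"az":0,"jaw":0},
    {"x":0,"y":0,"z":0.4,"ax":0,"ay":0,"az":0,"jaw":0},
    {"x":0,"y":0,"z":0.46,"ax":0,"ay":0,"az":0,"jaw":0},
    {"x":0,"y":0,"z":0.46,"ax":0,"ay":0,"az":0,"jaw":0},
    {"x":0,"y":0,"z":0.46,"ax":0,"ay":0,"az":0,"jaw":-0.5},
    {"x":0,"y":0,"z":0.46,"ax":0,"ay":0,"az":0,"jaw":-0.8},
    {"x":0,"y":0,"z":0.46,"ax":0,"ay":0,"az":0,"jaw":-1},
    {"x":0,"y":0,"z":0.46,"ax":0,"ay":0,"az":0,"jaw":-1},
    {"x":0,"y":0,"z":0.46,"ax":0,"ay":0,"az":0,"jaw":-1}
  ]
}}

```text
time: 40.25
tool_pos: [649.4, -103.9, 141.0]
tcp_rot: [3.141, 0.0, 1.723]
contact_force: [-1.3, 0.5, 3.1]
grip_width: 17.2
finger_force: 30.0
```

Call:
{"method": "send_rows", "body": {
  "rows": [
    {"x":0,"y":-0.047,"z":-0.008,"ax":0,"ay":0,"az":0,"jaw":-1},
    {"x":0,"y":-0.095,"z":-0.01,"ax":0,"ay":0,"az":0,"jaw":-1},
    {"x":0,"y":-0.143,"z":-0.008,"ax":0,"ay":0,"az":0,"jaw":-1},
    {"x":0,"y":-0.19,"z":0,"ax":0,"ay":0,"az":0,"jaw":-1},
    {"x":0,"y":-0.237,"z":0.012,"ax":0,"ay":0,"az":0,"jaw":-1},
    {"x":0,"y":-0.282,"z":0.029,"ax":0,"ay":0,"az":0,"jaw":-1},
    {"x":0,"y":-0.325,"z":0.05,"ax":0,"ay":0,"az":0,"jaw":-1},
    {"x":0,"y":-0.366,"z":0.076,"ax":0,"ay":0,"az":0,"jaw":-1},
    {"x":0,"y":-0.403,"z":0.106,"ax":0,"ay":0,"az":0,"jaw":-1},
    {"x":0,"y":-0.403,"z":0.106,"ax":0,"ay":0,"az":0,"jaw":-1}
  ]
}}

```text
time: 41.5
tool_pos: [570.3, -115.6, 119.9]
tcp_rot: [3.139, -0.0, 1.723]
contact_force: [2.4, 3.3, 1.8]
grip_width: 17.2
finger_force: 30.0
```

Call:
{"method": "send_rows", "body": {
  "rows": [
    {"x":0,"y":-0.033,"z":0.032,"ax":0,"ay":0,"az":0,"jaw":-1},
    {"x":0,"y":-0.062,"z":0.066,"ax":0,"ay":0,"az":0,"jaw":-1},
    {"x":0,"y":-0.088,"z":0.104,"ax":0,"ay":0,"az":0,"jaw":-1},
    {"x":0,"y":-0.11,"z":0.143,"ax":0,"ay":0,"az":0,"jaw":-1},
    {"x":0,"y":-0.128,"z":0.185,"ax":0,"ay":0,"az":0,"jaw":-1},
    {"x":0,"y":-0.142,"z":0.228,"ax":0,"ay":0,"az":0,"jaw":-1},
    {"x":0,"y":-0.152,"z":0.273,"ax":0,"ay":0,"az":0,"jaw":-1},
    {"x":0,"y":-0.157,"z":0.318,"ax":0,"ay":0,"az":0,"jaw":-1},
    {"x":0,"y":-0.157,"z":0.363,"ax":0,"ay":0,"az":0,"jaw":-1},
    {"x":0,"y":-0.157,"z":0.363,"ax":0,"ay":0,"az":0,"jaw":-1}
  ]
}}

```text
time: 42.75
tool_pos: [537.5, -120.6, 45.9]
tcp_rot: [-3.139, -0.001, 1.724]
contact_force: [-1.5, 1.5, -2.5]
grip_width: 17.0
finger_force: 30.0
```

Call:
{"method": "send_rows", "body": {
  "rows": [
    {"x":0,"y":0,"z":0.008,"ax":0,"ay":0,"az":0,"jaw":-1},
    {"x":0,"y":0,"z":0.016,"ax":0,"ay":0,"az":0,"jaw":-1},
    {"x":0,"y":0,"z":0.024,"ax":0,"ay":0,"az":0,"jaw":-1},
    {"x":0,"y":0,"z":0.024,"ax":0,"ay":0,"az":0,"jaw":-1},
    {"x":0,"y":0,"z":0.024,"ax":0,"ay":0,"az":0,"jaw":-1},
    {"x":0,"y":0,"z":0.024,"ax":0,"ay":0,"az":0,"jaw":-1},
    {"x":0,"y":0,"z":0.024,"ax":0,"ay":0,"az":0,"jaw":-1},
    {"x":0,"y":0,"z":0.024,"ax":0,"ay":0,"az":0,"jaw":-1},
    {"x":0,"y":0,"z":0.024,"ax":0,"ay":0,"az":0,"jaw":-1},
    {"x":0,"y":0,"z":0.024,"ax":0,"ay":0,"az":0,"jaw":-1}
  ]
}}

```text
time: 44.0
tool_pos: [537.5, -120.6, 41.9]
tcp_rot: [-3.139, -0.001, 1.724]
contact_force: [-4.7, 1.6, 3.1]
grip_width: 17.0
finger_force: 30.0
```

Call:
{"method": "send_rows", "body": {
  "rows": [
    {"x":0,"y":0,"z":0,"ax":0,"ay":0,"az":0,"jaw":-0.4},
    {"x":0,"y":0,"z":0,"ax":0,"ay":0,"az":0,"jaw":0},
    {"x":0,"y":0,"z":0,"ax":0,"ay":0,"az":0,"jaw":0},
    {"x":0,"y":0,"z":0,"ax":0,"ay":0,"az":0,"jaw":0},
    {"x":0,"y":0,"z":-0.1,"ax":0,"ay":0,"az":0,"jaw":0},
    {"x":0,"y":0,"z":-0.25,"ax":0,"ay":0,"az":0,"jaw":0},
    {"x":0,"y":0,"z":-0.4,"ax":0,"ay":0,"az":0,"jaw":0},
    {"x":0,"y":0,"z":-0.6,"ax":0,"ay":0,"az":0,"jaw":0},
    {"x":0,"y":0,"z":-0.8,"ax":0,"ay":0,"az":0,"jaw":0},
    {"x":0,"y":0,"z":-0.95,"ax":0,"ay":0,"az":0,"jaw":0}
  ]
}}

```text
time: 45.25
tool_pos: [538.9, -120.9, 233.8]
tcp_rot: [3.14, 0.001, 1.723]
contact_force: [0.3, -0.4, -0.4]
grip_width: 46.3
finger_force: 0.0
```

Call:
{"method": "send_rows", "body": {
  "rows": [
    {"x":-0.1,"y":-0.2,"z":0,"ax":0,"ay":0,"az":0,"jaw":0},
    {"x":-0.2,"y":-0.4,"z":0,"ax":0,"ay":0,"az":0,"jaw":0},
    {"x":-0.3,"y":-0.6,"z":0,"ax":0,"ay":0,"az":0,"jaw":0},
    {"x":-0.3,"y":-0.6,"z":0,"ax":0,"ay":0,"az":0,"jaw":0},
    {"x":-0.3,"y":-0.6,"z":0,"ax":0,"ay":0,"az":0,"jaw":0},
    {"x":-0.3,"y":-0.6,"z":0,"ax":0,"ay":0,"az":0,"jaw":0},
    {"x":-0.3,"y":-0.6,"z":0,"ax":0,"ay":0,"az":0,"jaw":0},
    {"x":-0.3,"y":-0.6,"z":0,"ax":0,"ay":0,"az":0,"jaw":0},
    {"x":-0.3,"y":-0.6,"z":0,"ax":0,"ay":0,"az":0,"jaw":0},
    {"x":-0.3,"y":-0.6,"z":0,"ax":0,"ay":0,"az":0,"jaw":0}
  ]
}}

```text
time: 46.5
tool_pos: [429.2, -198.3, 231.9]
tcp_rot: [3.142, -0.0, 1.724]
contact_force: [0.6, -0.2, -0.6]
grip_width: 46.3
finger_force: 0.0
```

Run:
```python
from h import *
o=bot.get_obs();print(o["time"],o["tool_pos"],o["tcp_rot"])
a=np.load("pics/top0.npz")["W"]; b=np.load("pics/side0.npz")["W"]
for nm,A in(("top",a),("side",b)):
    img,d,W=cloud(nm); save(img,nm+"3")
    for lab,w in(("start",A),("now",W)):
        q=w.reshape(-1,3);
        c=np.array([536.5,-117]);th=.15;e=np.array([np.cos(th),np.sin(th)]);n=np.array([-np.sin(th),np.cos(th)])
        r=q[:,:2]-c; k=(abs(r@n)<30)&(abs(r@e)<25)&(q[:,2]>35); g=q[k]
        print(nm,lab,len(g),np.percentile(g[:,2],[50,90,97]),g.mean(0))
        r=q[:,:2]-np.array([512,35]);k=(abs(r@n)<90)&(abs(r@e)<25)&(q[:,2]>64)&(q[:,2]<84); g=q[k]
        print("  crossbar",len(g),np.percentile(g[:,2],[50,90,97]),g.mean(0))
```

```text
46.5 [ 429.1821447  -198.32165484  231.86833498] [ 3.14158603e+00 -1.40760879e-04  1.72358233e+00]
top start 217 [78.12767042 80.43118267 81.38308639] [ 536.50663426 -117.21879075   77.62598688]
  crossbar 583 [77.4290014  79.73749153 80.89059435] [514.06848888  34.29354886  77.1193399 ]
top now 217 [71.82187484 74.32763363 75.49464555] [ 536.38158972 -117.10339035   71.5383301 ]
  crossbar 570 [71.4573134  73.91066245 75.01186289] [513.79779832  34.53648086  71.23946115]
side start 97 [80.8843264  83.31330994 84.28891777] [ 535.79958469 -116.37459207   80.3404284 ]
  crossbar 349 [79.93583542 82.45300367 83.25085687] [512.52694716  39.22222973  79.61463518]
side now 100 [74.53006185 77.94502209 87.7382654 ] [ 534.78216982 -117.49174095   82.19157216]
  crossbar 345 [73.97585043 76.31045826 77.42146762] [512.16196751  39.19967974  73.56606002]
```

View pics/side3.png

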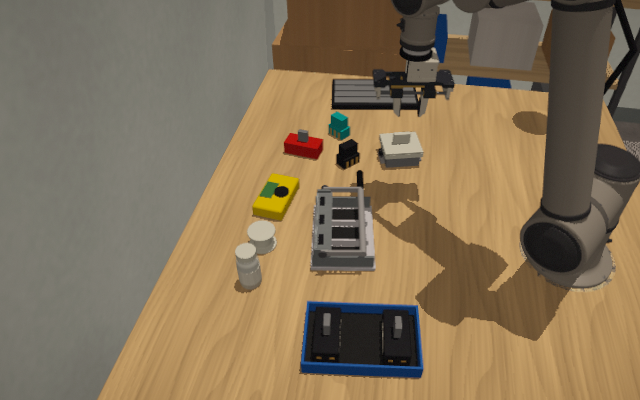

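The bar is fully down (rod top at z 75). The tray packs are still in place, and the plug has shifted slightly to (347,154). I'm re-measuring the cover and plug.

```bash
cat > m.py <<'E'
from h import *
def rects(nm,W,img,regs):
    Z=np.nan_to_num(W[...,2],nan=-99)
    V=cv2.cvtColor(img,cv2.COLOR_RGB2HSV)
    for lab,(c,r,lo,hi,dark) in regs.items():
        m=(Z>lo)&(Z<hi)&(np.hypot(W[...,0]-c[0],W[...,1]-c[1])<r)
        if dark: m&=(V[...,2]<90)&(V[...,1]<130)
        p=W[m][:,:2].astype(np.float32)
        if len(p)<10: print(nm,lab,"few",len(p));continue
        q=cv2.minAreaRect(p);print(nm,lab,len(p),np.round(q[0],1),np.round(q[1],1),round(q[2],1),"z",round(float(np.median(Z[m])),1))
E
python3 - <<'E'
from m import *
for n in("top","side"):
    img,d,W=cloud(n)
    if n=="top": save(cv2.resize(img[150:320,380:540],(640,680))[:600],"t4")
    rects(n,W,img,dict(cfin=((440,-318),60,76,98,0),cplate=((440,-318),90,50,60,0),plug=((585,-295),80,62,78,1),plugall=((585,-295),80,25,78,1)))
E
```

```text
top cfin few 0
top cplate few 1
top plug 257 [ 589.  -266.7] [47.5 29.7] 45.7 z 68.0
top plugall 330 [ 588.8 -264.3] [55.8 36.4] 41.5 z 67.6
side cfin 111 [ 439.5 -318. ] [50.2 20.6] 21.5 z 87.1
side cplate 589 [ 438.1 -319.3] [110.2 109.6] 15.6 z 57.0
side plug 137 [ 587.9 -265. ] [50.3 30.7] 43.7 z 70.3
side plugall 349 [ 588.6 -263.4] [57.2 39. ] 48.3 z 54.7
```

View pics/t4.png

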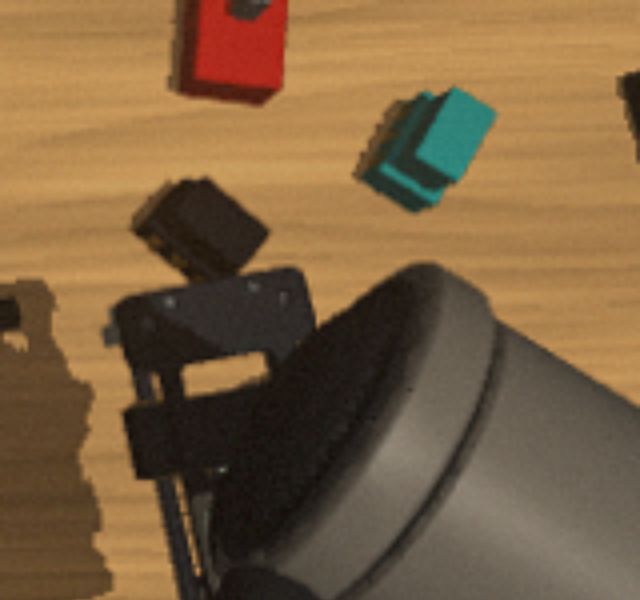

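The top crop shows the arm hiding the cover and the plug now at crop (200,230). The side view has the cover still on the housing at (439,-318). I'm going to the cover.

Run:
```python
from h import *
a=[429.2,-198.3,231.9,1.724]
print(go([435,-260,232],.95,a),go([439.5,-318.5,232],.262,[435,-260,232,.95]))
```

```text
{'x': np.float64(-0.309), 'y': np.float64(-0.018), 'z': np.float64(-0.0), 'az': np.float64(0.739)} {'x': np.float64(-0.225), 'y': np.float64(0.188), 'z': np.float64(-0.0), 'az': np.float64(0.657)}
```

Call:
{"method": "send_rows", "body": {
  "rows": [
    {"x":-0.08,"y":0,"z":0,"ax":0,"ay":0,"az":0.15,"jaw":0},
    {"x":-0.16,"y":-0.01,"z":0,"ax":0,"ay":0,"az":0.3,"jaw":0},
    {"x":-0.24,"y":-0.01,"z":0,"ax":0,"ay":0,"az":0.45,"jaw":0},
    {"x":-0.31,"y":-0.02,"z":0,"ax":0,"ay":0,"az":0.6,"jaw":0},
    {"x":-0.31,"y":-0.02,"z":0,"ax":0,"ay":0,"az":0.74,"jaw":0},
    {"x":-0.31,"y":-0.02,"z":0,"ax":0,"ay":0,"az":0.74,"jaw":0},
    {"x":-0.31,"y":-0.02,"z":0,"ax":0,"ay":0,"az":0.74,"jaw":0},
    {"x":-0.31,"y":-0.02,"z":0,"ax":0,"ay":0,"az":0.74,"jaw":0},
    {"x":-0.31,"y":-0.02,"z":0,"ax":0,"ay":0,"az":0.74,"jaw":0},
    {"x":-0.31,"y":-0.02,"z":0,"ax":0,"ay":0,"az":0.74,"jaw":0}
  ]
}}

```text
time: 47.95
tool_pos: [434.6, -260.2, 231.9]
tcp_rot: [3.142, -0.0, 0.949]
contact_force: [-0.7, -0.2, -0.7]
grip_width: 45.6
finger_force: 0.0
```

Call:
{"method": "send_rows", "body": {
  "rows": [
    {"x":-0.05,"y":0.04,"z":0,"ax":0,"ay":0,"az":0.15,"jaw":0},
    {"x":-0.1,"y":0.08,"z":0,"ax":0,"ay":0,"az":0.3,"jaw":0},
    {"x":-0.15,"y":0.12,"z":0,"ax":0,"ay":0,"az":0.45,"jaw":0},
    {"x":-0.2,"y":0.16,"z":0,"ax":0,"ay":0,"az":0.6,"jaw":0},
    {"x":-0.225,"y":0.19,"z":0,"ax":0,"ay":0,"az":0.657,"jaw":0},
    {"x":-0.225,"y":0.19,"z":0,"ax":0,"ay":0,"az":0.657,"jaw":0},
    {"x":-0.225,"y":0.19,"z":0,"ax":0,"ay":0,"az":0.657,"jaw":0},
    {"x":-0.225,"y":0.19,"z":0,"ax":0,"ay":0,"az":0.657,"jaw":0},
    {"x":-0.225,"y":0.19,"z":0,"ax":0,"ay":0,"az":0.657,"jaw":0},
    {"x":-0.225,"y":0.19,"z":0,"ax":0,"ay":0,"az":0.657,"jaw":0}
  ]
}}

```text
time: 49.2
tool_pos: [439.3, -318.9, 232.0]
tcp_rot: [3.142, -0.0, 0.261]
contact_force: [-0.3, -0.2, -0.1]
grip_width: 46.0
finger_force: 0.0
```

Run:
```python
from m import *
o=bot.get_obs();print(o["time"],o["tool_pos"],o["tcp_rot"],o["joint_positions"])
img,d,W=cloud("side")
rects("side",W,img,dict(cfin=((440,-318),40,70,98,0),cplate=((440,-318),90,50,60,0)))
print(go([439.5,-318.5,61],.262))
```

```text
49.2 [ 439.27740219 -318.88559662  231.95298149] [ 3.14157060e+00 -8.84312052e-05  2.60850079e-01] [-7.69172649e-01  3.70697793e-01  1.46618502e+00  6.68138427e-05
  1.30464541e+00  5.40756029e-01]
side cfin 144 [ 439.2 -316.6] [48.8 21.7] 9.8 z 84.4
side cplate 595 [ 436.9 -316.7] [110.4 110. ] 15.7 z 57.1
{'x': np.float64(0.002), 'y': np.float64(-0.002), 'z': np.float64(0.855), 'az': np.float64(-0.001)}
```

Call:
{"method": "send_rows", "body": {
  "rows": [
    {"x":0,"y":0,"z":0.15,"ax":0,"ay":0,"az":0,"jaw":0},
    {"x":0,"y":0,"z":0.3,"ax":0,"ay":0,"az":0,"jaw":0},
    {"x":0,"y":0,"z":0.45,"ax":0,"ay":0,"az":0,"jaw":0},
    {"x":0,"y":0,"z":0.58,"ax":0,"ay":0,"az":0,"jaw":0},
    {"x":0,"y":0,"z":0.68,"ax":0,"ay":0,"az":0,"jaw":0},
    {"x":0,"y":0,"z":0.76,"ax":0,"ay":0,"az":0,"jaw":0},
    {"x":0,"y":0,"z":0.82,"ax":0,"ay":0,"az":0,"jaw":0},
    {"x":0,"y":0,"z":0.85,"ax":0,"ay":0,"az":0,"jaw":0},
    {"x":0,"y":0,"z":0.85,"ax":0,"ay":0,"az":0,"jaw":0},
    {"x":0,"y":0,"z":0.85,"ax":0,"ay":0,"az":0,"jaw":0}
  ]
}}

```text
time: 50.5
tool_pos: [439.6, -319.3, 62.4]
tcp_rot: [3.141, -0.001, 0.261]
contact_force: [-0.7, -0.1, -0.1]
grip_width: 46.1
finger_force: 0.0
```

Call:
{"method": "send_rows", "body": {
  "rows": [
    {"x":0,"y":0,"z":0,"ax":0,"ay":0,"az":0,"jaw":-0.4},
    {"x":0,"y":0,"z":0,"ax":0,"ay":0,"az":0,"jaw":-0.6},
    {"x":0,"y":0,"z":0,"ax":0,"ay":0,"az":0,"jaw":-0.7},
    {"x":0,"y":0,"z":0,"ax":0,"ay":0,"az":0,"jaw":-0.8},
    {"x":0,"y":0,"z":0,"ax":0,"ay":0,"az":0,"jaw":-1},
    {"x":0,"y":0,"z":0,"ax":0,"ay":0,"az":0,"jaw":-1},
    {"x":0,"y":0,"z":0,"ax":0,"ay":0,"az":0,"jaw":-1},
    {"x":0,"y":0,"z":0,"ax":0,"ay":0,"az":0,"jaw":-1},
    {"x":0,"y":0,"z":0,"ax":0,"ay":0,"az":0,"jaw":-1},
    {"x":0,"y":0,"z":0,"ax":0,"ay":0,"az":0,"jaw":-1}
  ]
}}

```text
time: 51.75
tool_pos: [439.3, -319.1, 62.0]
tcp_rot: [3.141, -0.0, 0.261]
contact_force: [-0.2, -0.6, 1.5]
grip_width: 13.8
finger_force: 30.0
```

Call:
{"method": "send_rows", "body": {
  "rows": [
    {"x":0,"y":0,"z":-0.03,"ax":0,"ay":0,"az":0,"jaw":-1},
    {"x":0,"y":0,"z":-0.06,"ax":0,"ay":0,"az":0,"jaw":-1},
    {"x":0,"y":0,"z":-0.1,"ax":0,"ay":0,"az":0,"jaw":-1},
    {"x":0,"y":0,"z":-0.15,"ax":0,"ay":0,"az":0,"jaw":-1},
    {"x":0,"y":0,"z":-0.2,"ax":0,"ay":0,"az":0,"jaw":-1},
    {"x":0,"y":0,"z":-0.25,"ax":0,"ay":0,"az":0,"jaw":-1},
    {"x":0,"y":0,"z":-0.3,"ax":0,"ay":0,"az":0,"jaw":-1},
    {"x":0,"y":0,"z":-0.35,"ax":0,"ay":0,"az":0,"jaw":-1},
    {"x":0,"y":0,"z":-0.35,"ax":0,"ay":0,"az":0,"jaw":-1},
    {"x":0,"y":0,"z":-0.35,"ax":0,"ay":0,"az":0,"jaw":-1}
  ]
}}

```text
time: 53.0
tool_pos: [439.1, -318.8, 131.6]
tcp_rot: [-3.141, 0.0, 0.261]
contact_force: [0.2, 0.0, -2.1]
grip_width: 13.5
finger_force: 30.0
```

Run:
```python
from h import *
o=bot.get_obs();print(o["time"],o["tool_pos"],o["tcp_rot"],o["grip_width"],o["contact_force"])
a=[*o["tool_pos"],o["tcp_rot"][2]]
print(go([405,-165,a[2]],.262,a))
```

```text
53.0 [ 439.11029738 -318.82799309  131.6349769 ] [-3.14106812e+00  2.01440032e-04  2.60515614e-01] 13.540428979712994 [ 0.2466715   0.04761936 -2.09947742]
{'x': np.float64(0.033), 'y': np.float64(-0.787), 'z': np.float64(-0.0), 'az': np.float64(-0.001)}
```

Call:
{"method": "send_rows", "body": {
  "rows": [
    {"x":0.005,"y":-0.12,"z":0,"ax":0,"ay":0,"az":0,"jaw":-1},
    {"x":0.01,"y":-0.26,"z":0,"ax":0,"ay":0,"az":0,"jaw":-1},
    {"x":0.015,"y":-0.42,"z":0,"ax":0,"ay":0,"az":0,"jaw":-1},
    {"x":0.02,"y":-0.56,"z":0,"ax":0,"ay":0,"az":0,"jaw":-1},
    {"x":0.03,"y":-0.7,"z":0,"ax":0,"ay":0,"az":0,"jaw":-1},
    {"x":0.03,"y":-0.79,"z":0,"ax":0,"ay":0,"az":0,"jaw":-1},
    {"x":0.03,"y":-0.79,"z":0,"ax":0,"ay":0,"az":0,"jaw":-1},
    {"x":0.03,"y":-0.79,"z":0,"ax":0,"ay":0,"az":0,"jaw":-1},
    {"x":0.03,"y":-0.79,"z":0,"ax":0,"ay":0,"az":0,"jaw":-1},
    {"x":0.03,"y":-0.79,"z":0,"ax":0,"ay":0,"az":0,"jaw":-1}
  ]
}}

```text
time: 54.25
tool_pos: [404.5, -165.3, 131.8]
tcp_rot: [-3.142, -0.0, 0.26]
contact_force: [-0.0, 0.3, -1.9]
grip_width: 14.2
finger_force: 30.0
```

Call:
{"method": "send_rows", "body": {
  "rows": [
    {"x":0,"y":0,"z":0.1,"ax":0,"ay":0,"az":0,"jaw":-1},
    {"x":0,"y":0,"z":0.2,"ax":0,"ay":0,"az":0,"jaw":-1},
    {"x":0,"y":0,"z":0.3,"ax":0,"ay":0,"az":0,"jaw":-1},
    {"x":0,"y":0,"z":0.38,"ax":0,"ay":0,"az":0,"jaw":-1},
    {"x":0,"y":0,"z":0.44,"ax":0,"ay":0,"az":0,"jaw":-1},
    {"x":0,"y":0,"z":0.48,"ax":0,"ay":0,"az":0,"jaw":-1},
    {"x":0,"y":0,"z":0.51,"ax":0,"ay":0,"az":0,"jaw":-1},
    {"x":0,"y":0,"z":0.525,"ax":0,"ay":0,"az":0,"jaw":-1},
    {"x":0,"y":0,"z":0.53,"ax":0,"ay":0,"az":0,"jaw":-1},
    {"x":0,"y":0,"z":0.53,"ax":0,"ay":0,"az":0,"jaw":-1}
  ]
}}

```text
time: 55.5
tool_pos: [404.5, -164.8, 26.1]
tcp_rot: [3.141, -0.0, 0.261]
contact_force: [0.6, 0.5, -2.1]
grip_width: 13.8
finger_force: 30.0
```

Call:
{"method": "send_rows", "body": {
  "rows": [
    {"x":0,"y":0,"z":0,"ax":0,"ay":0,"az":0,"jaw":-0.5},
    {"x":0,"y":0,"z":0,"ax":0,"ay":0,"az":0,"jaw":-0.2},
    {"x":0,"y":0,"z":0,"ax":0,"ay":0,"az":0,"jaw":0},
    {"x":0,"y":0,"z":0,"ax":0,"ay":0,"az":0,"jaw":0},
    {"x":0,"y":0,"z":-0.1,"ax":0,"ay":0,"az":0,"jaw":0},
    {"x":0,"y":0,"z":-0.25,"ax":0,"ay":0,"az":0,"jaw":0},
    {"x":0,"y":0,"z":-0.4,"ax":0,"ay":0,"az":0,"jaw":0},
    {"x":0,"y":0,"z":-0.6,"ax":0,"ay":0,"az":0,"jaw":0},
    {"x":0,"y":0,"z":-0.8,"ax":0,"ay":0,"az":0,"jaw":0},
    {"x":0,"y":0,"z":-1,"ax":0,"ay":0,"az":0,"jaw":0}
  ]
}}

```text
time: 56.75
tool_pos: [404.1, -164.6, 227.3]
tcp_rot: [-3.142, -0.0, 0.26]
contact_force: [0.8, 0.4, 0.1]
grip_width: 46.0
finger_force: 0.0
```

Run:
```python
from m import *
o=bot.get_obs();print(o["time"],o["tool_pos"],o["tcp_rot"])
for n in("top","side"):
    img,d,W=cloud(n);np.savez("pics/"+n+"5.npz",img=img,W=W)
    rects(n,W,img,dict(cplate=((405,-165),90,14,26,0),hous=((440,-318),75,44,58,0),plug=((588,-265),60,62,78,1)))
    if n=="top": save(cv2.resize(img[150:320,350:550],(800,680))[:600],"t5")
```

```text
56.75 [ 404.10921935 -164.63357846  227.25072246] [-3.14157117e+00 -7.95271284e-05  2.60478799e-01]
top cplate 836 [ 435.9 -156.8] [ 49.1 102.9] 14.9 z 18.5
top hous 143 [ 474.9 -342.4] [44.8 27.6] 12.6 z 48.3
top plug 244 [ 589.2 -266.8] [47.4 29.5] 46.4 z 68.1
side cplate 850 [ 403.3 -163.7] [110.9 109.3] 14.4 z 20.9
side hous 539 [ 437.6 -318.2] [99.1 99.7] 14.1 z 50.9
side plug 132 [ 587.  -265.7] [47.9 32.6] 40.7 z 70.3
```

View pics/t5.png

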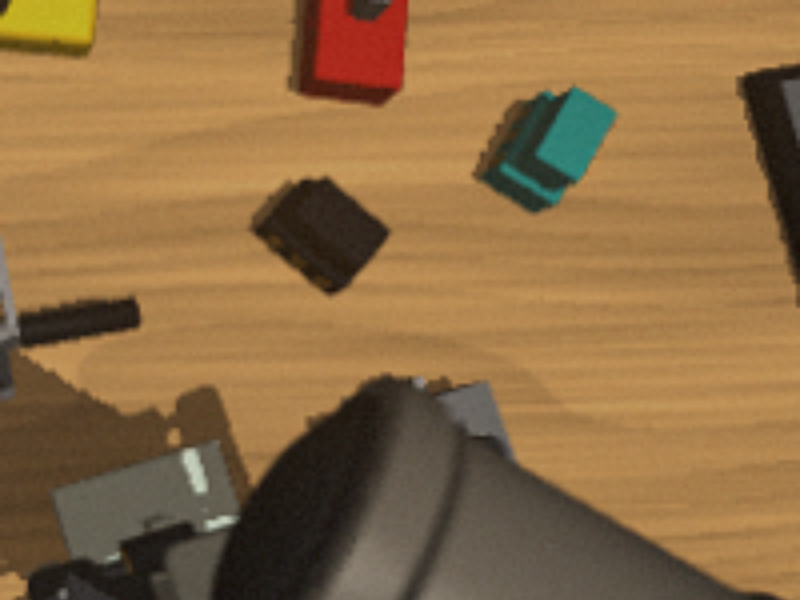

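The cover sits flat on the bench (z 18–21) and the plug is at crop (320,235). I'm moving above the plug.

Run:
```python
from h import *
print(go([588.5,-266.5,227],.8))
```

```text
{'x': np.float64(0.751), 'y': np.float64(0.721), 'z': np.float64(0.014), 'az': np.float64(-0.515)}
```

Call:
{"method": "send_rows", "body": {
  "rows": [
    {"x":0.15,"y":0.14,"z":0,"ax":0,"ay":0,"az":-0.1,"jaw":0},
    {"x":0.3,"y":0.28,"z":0,"ax":0,"ay":0,"az":-0.2,"jaw":0},
    {"x":0.45,"y":0.43,"z":0,"ax":0,"ay":0,"az":-0.3,"jaw":0},
    {"x":0.6,"y":0.57,"z":0,"ax":0,"ay":0,"az":-0.4,"jaw":0},
    {"x":0.75,"y":0.72,"z":0,"ax":0,"ay":0,"az":-0.515,"jaw":0},
    {"x":0.75,"y":0.72,"z":0,"ax":0,"ay":0,"az":-0.515,"jaw":0},
    {"x":0.75,"y":0.72,"z":0,"ax":0,"ay":0,"az":-0.515,"jaw":0},
    {"x":0.75,"y":0.72,"z":0,"ax":0,"ay":0,"az":-0.515,"jaw":0},
    {"x":0.75,"y":0.72,"z":0,"ax":0,"ay":0,"az":-0.515,"jaw":0},
    {"x":0.75,"y":0.72,"z":0,"ax":0,"ay":0,"az":-0.515,"jaw":0}
  ]
}}

```text
time: 58.1
tool_pos: [586.2, -265.1, 226.4]
tcp_rot: [3.141, -0.0, 0.8]
contact_force: [-0.0, -0.2, 0.2]
grip_width: 46.1
finger_force: 0.0
```

Run:
```python
from m import *
o=bot.get_obs();print(o["time"],o["tool_pos"],o["tcp_rot"],o["joint_positions"])
print(go([588.5,-266.5,38],.8))
for n in("top","side"):
    img,d,W=cloud(n);np.savez("pics/"+n+"6.npz",img=img,W=W)
    rects(n,W,img,dict(cplate=((405,-165),80,14,26,0),hous=((440,-318),75,44,58,0),hole=((440,-318),45,12,32,0),plug=((588,-265),60,62,78,1)))
    if n=="top": save(cv2.resize(img[220:330,370:520],(750,550),interpolation=cv2.INTER_CUBIC),"t6")
```

```text
58.1 [ 586.17164962 -265.12776133  226.44937733] [ 3.14095463e+00 -1.97716842e-04  7.99729524e-01] [-5.43828246e-01  5.65131207e-01  1.16425424e+00  4.95214919e-05
  1.41154104e+00  2.27230783e-01]
{'x': np.float64(0.003), 'y': np.float64(0.013), 'z': np.float64(0.942), 'az': np.float64(-0.0)}
top cplate 2020 [ 405.  -165.1] [113.3 102.6] 15.0 z 18.4
top hous 21 [ 453.3 -272.5] [18.7  7.9] 15.4 z 47.2
top hole few 3
top plug 25 [ 603.7 -251.7] [ 6.3 26.9] 42.3 z 67.7
side cplate 841 [ 402.8 -163. ] [110.9 108.3] 15.3 z 21.0
side hous 541 [ 437.4 -319.4] [ 98.8 101.2] 15.0 z 50.7
side hole 111 [ 430.4 -311.9] [53.9 72.5] 16.8 z 24.2
side plug 140 [ 588.5 -265.8] [50.  32.6] 53.1 z 70.0
```

View pics/t6.png

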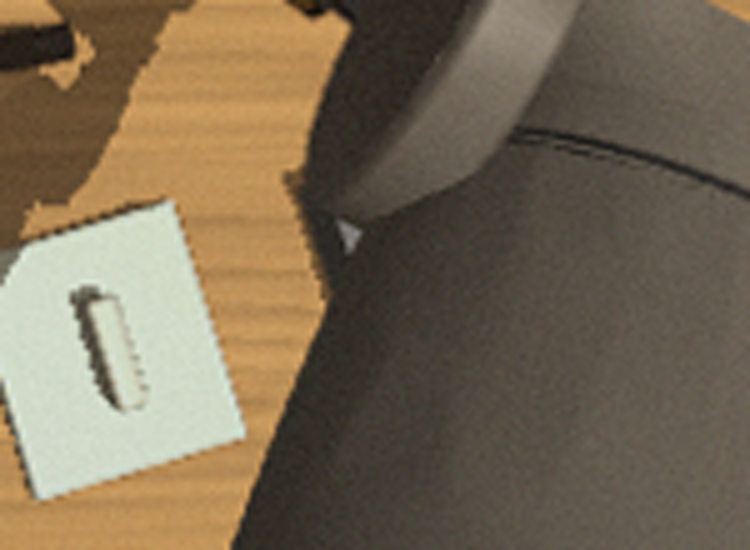

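The arm hides the housing from the top camera. I'll grip the plug first, then swing aside to see the socket.

Call:
{"method": "send_rows", "body": {
  "rows": [
    {"x":0.003,"y":0.013,"z":0.15,"ax":0,"ay":0,"az":0,"jaw":0.1},
    {"x":0.003,"y":0.013,"z":0.3,"ax":0,"ay":0,"az":0,"jaw":0.1},
    {"x":0.003,"y":0.013,"z":0.45,"ax":0,"ay":0,"az":0,"jaw":0.1},
    {"x":0.003,"y":0.013,"z":0.6,"ax":0,"ay":0,"az":0,"jaw":0.1},
    {"x":0.003,"y":0.013,"z":0.72,"ax":0,"ay":0,"az":0,"jaw":0.1},
    {"x":0.003,"y":0.013,"z":0.82,"ax":0,"ay":0,"az":0,"jaw":0.1},
    {"x":0.003,"y":0.013,"z":0.9,"ax":0,"ay":0,"az":0,"jaw":0.1},
    {"x":0.003,"y":0.013,"z":0.94,"ax":0,"ay":0,"az":0,"jaw":0.1},
    {"x":0.003,"y":0.013,"z":0.94,"ax":0,"ay":0,"az":0,"jaw":0.1},
    {"x":0.003,"y":0.013,"z":0.94,"ax":0,"ay":0,"az":0,"jaw":0.1}
  ]
}}

```text
time: 59.45
tool_pos: [589.2, -266.9, 38.7]
tcp_rot: [3.14, -0.0, 0.8]
contact_force: [0.2, -0.7, 0.2]
grip_width: 50.7
finger_force: 0.0
```

Call:
{"method": "send_rows", "body": {
  "rows": [
    {"x":0,"y":0,"z":0,"ax":0,"ay":0,"az":0,"jaw":-0.1},
    {"x":0,"y":0,"z":0,"ax":0,"ay":0,"az":0,"jaw":-0.2},
    {"x":0,"y":0,"z":0,"ax":0,"ay":0,"az":0,"jaw":-0.3},
    {"x":0,"y":0,"z":0,"ax":0,"ay":0,"az":0,"jaw":-0.4},
    {"x":0,"y":0,"z":0,"ax":0,"ay":0,"az":0,"jaw":-0.6},
    {"x":0,"y":0,"z":0,"ax":0,"ay":0,"az":0,"jaw":-1},
    {"x":0,"y":0,"z":0,"ax":0,"ay":0,"az":0,"jaw":-1},
    {"x":0,"y":0,"z":0,"ax":0,"ay":0,"az":0,"jaw":-1},
    {"x":0,"y":0,"z":0,"ax":0,"ay":0,"az":0,"jaw":-1},
    {"x":0,"y":0,"z":0,"ax":0,"ay":0,"az":0,"jaw":-1}
  ]
}}

```text
time: 60.7
tool_pos: [589.2, -267.0, 38.4]
tcp_rot: [3.14, -0.0, 0.8]
contact_force: [3.6, -2.3, 6.1]
grip_width: 29.8
finger_force: 30.0
```

Call:
{"method": "send_rows", "body": {
  "rows": [
    {"x":0,"y":0,"z":-0.06,"ax":0,"ay":0,"az":0,"jaw":-1},
    {"x":0,"y":0,"z":-0.16,"ax":0,"ay":0,"az":0,"jaw":-1},
    {"x":0,"y":0,"z":-0.28,"ax":0,"ay":0,"az":0,"jaw":-1},
    {"x":0,"y":0,"z":-0.4,"ax":0,"ay":0,"az":0,"jaw":-1},
    {"x":0,"y":0,"z":-0.52,"ax":0,"ay":0,"az":0,"jaw":-1},
    {"x":0,"y":0,"z":-0.64,"ax":0,"ay":0,"az":0,"jaw":-1},
    {"x":0,"y":0,"z":-0.76,"ax":0,"ay":0,"az":0,"jaw":-1},
    {"x":0,"y":0,"z":-0.8,"ax":0,"ay":0,"az":0,"jaw":-1},
    {"x":0,"y":0,"z":-0.8,"ax":0,"ay":0,"az":0,"jaw":-1},
    {"x":0,"y":0,"z":-0.8,"ax":0,"ay":0,"az":0,"jaw":-1}
  ]
}}

```text
time: 61.95
tool_pos: [587.9, -266.2, 196.4]
tcp_rot: [-3.139, 0.001, 0.8]
contact_force: [-0.5, 0.5, -2.2]
grip_width: 29.7
finger_force: 30.0
```

Run:
```python
from h import *
o=bot.get_obs();print(o["time"],o["tool_pos"],o["tcp_rot"],o["grip_width"],o["contact_force"])
print(go([560,-110,196],.5),go([540,-20,196],.262,[560,-110,196,.5]))
```

```text
61.95 [ 587.9359843  -266.21424189  196.37275867] [-3.13857265e+00  5.97087985e-04  7.99797610e-01] 29.720684104272923 [-0.5326867   0.51538828 -2.24088031]
{'x': np.float64(0.463), 'y': np.float64(-0.644), 'z': np.float64(0.002), 'az': np.float64(0.286)} {'x': np.float64(0.128), 'y': np.float64(-0.443), 'z': np.float64(0.0), 'az': np.float64(0.227)}
```

Call:
{"method": "send_rows", "body": {
  "rows": [
    {"x":0.09,"y":-0.13,"z":0,"ax":0,"ay":0,"az":0.06,"jaw":-1},
    {"x":0.18,"y":-0.26,"z":0,"ax":0,"ay":0,"az":0.12,"jaw":-1},
    {"x":0.27,"y":-0.39,"z":0,"ax":0,"ay":0,"az":0.18,"jaw":-1},
    {"x":0.36,"y":-0.52,"z":0,"ax":0,"ay":0,"az":0.24,"jaw":-1},
    {"x":0.46,"y":-0.64,"z":0,"ax":0,"ay":0,"az":0.286,"jaw":-1},
    {"x":0.46,"y":-0.64,"z":0,"ax":0,"ay":0,"az":0.286,"jaw":-1},
    {"x":0.46,"y":-0.64,"z":0,"ax":0,"ay":0,"az":0.286,"jaw":-1},
    {"x":0.46,"y":-0.64,"z":0,"ax":0,"ay":0,"az":0.286,"jaw":-1},
    {"x":0.46,"y":-0.64,"z":0,"ax":0,"ay":0,"az":0.286,"jaw":-1},
    {"x":0.46,"y":-0.64,"z":0,"ax":0,"ay":0,"az":0.286,"jaw":-1}
  ]
}}

```text
time: 63.2
tool_pos: [561.0, -111.9, 197.8]
tcp_rot: [-3.141, 0.0, 0.5]
contact_force: [0.1, -0.1, -2.6]
grip_width: 29.6
finger_force: 30.0
```

Call:
{"method": "send_rows", "body": {
  "rows": [
    {"x":0.03,"y":-0.1,"z":0,"ax":0,"ay":0,"az":0.06,"jaw":-1},
    {"x":0.06,"y":-0.2,"z":0,"ax":0,"ay":0,"az":0.12,"jaw":-1},
    {"x":0.09,"y":-0.32,"z":0,"ax":0,"ay":0,"az":0.18,"jaw":-1},
    {"x":0.13,"y":-0.44,"z":0,"ax":0,"ay":0,"az":0.227,"jaw":-1},
    {"x":0.13,"y":-0.44,"z":0,"ax":0,"ay":0,"az":0.227,"jaw":-1},
    {"x":0.13,"y":-0.44,"z":0,"ax":0,"ay":0,"az":0.227,"jaw":-1},
    {"x":0.13,"y":-0.44,"z":0,"ax":0,"ay":0,"az":0.227,"jaw":-1},
    {"x":0.13,"y":-0.44,"z":0,"ax":0,"ay":0,"az":0.227,"jaw":-1},
    {"x":0.13,"y":-0.44,"z":0,"ax":0,"ay":0,"az":0.227,"jaw":-1},
    {"x":0.13,"y":-0.44,"z":0,"ax":0,"ay":0,"az":0.227,"jaw":-1}
  ]
}}

```text
time: 64.45
tool_pos: [541.6, -22.0, 197.9]
tcp_rot: [-3.141, 0.0, 0.262]
contact_force: [0.0, 0.4, -2.3]
grip_width: 30.0
finger_force: 30.0
```

Run:
```python
from m import *
o=bot.get_obs();print(o["time"],o["tool_pos"],o["tcp_rot"],o["grip_width"])
for n in("top","side"):
    img,d,W=cloud(n);np.savez("pics/"+n+"7.npz",img=img,W=W)
    rects(n,W,img,dict(cplate=((405,-165),80,14,26,0),hous=((440,-318),75,46,54,0),hole=((440,-318),45,12,30,0)))
    if n=="top": save(cv2.resize(img[230:310,410:510],(750,600),interpolation=cv2.INTER_CUBIC),"t7")
```

```text
64.45 [541.57364148 -21.98272372 197.8745485 ] [-3.14149668e+00  3.24944240e-05  2.62387954e-01] 29.995752144496564
top cplate 1774 [ 404.9 -165.1] [113.6 101.9] 14.5 z 18.5
top hous 1153 [ 440.3 -319.1] [99.8 91.6] 15.2 z 48.4
top hole 477 [ 435.4 -309.1] [62.7 69.6] 14.6 z 18.7
side cplate 845 [ 403. -163.] [111.3 107.7] 15.0 z 20.9
side hous 456 [ 437.7 -319.4] [99.6 98.6] 15.3 z 50.8
side hole 104 [ 429.9 -313.2] [54.3 74.3] 17.5 z 23.1
```

View pics/t7.png

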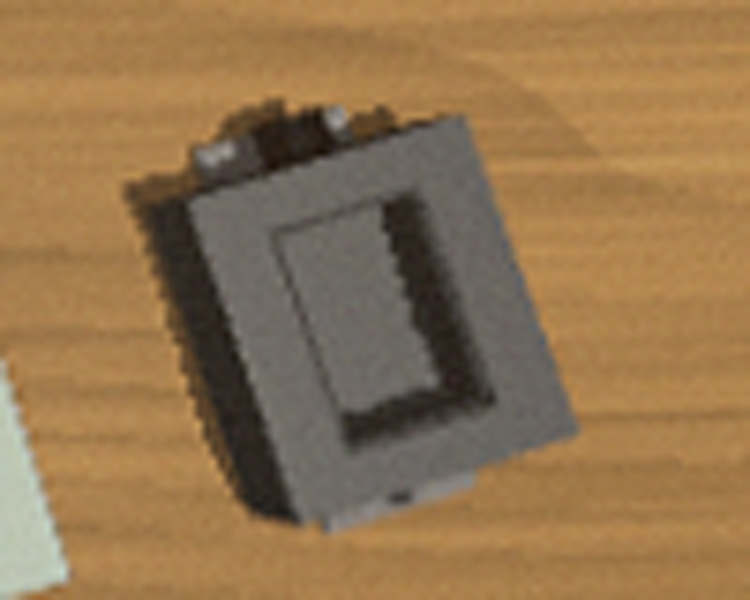

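The socket mouth is visible with corners at crop (272,232), (412,185), (495,405) and (347,452), centred on the housing.

```bash
cat >> h.py <<'E'
def ray(name,px,z):
    m=bot.camera_model(name);F=f(m);px=np.array(px,float).reshape(-1,1,2)
    d=(px[:,0]-[m["cx"],m["cy"]])/F; s=d.copy()
    for _ in range(20): s=d/(1+m["k1"]*(s**2).sum(1,keepdims=True))
    R=np.array(m["R"]);C=-R.T@np.array(m["t"]); D=np.c_[s,np.ones(len(s))]@R
    return C+D*((z-C[2])/D[:,2])[:,None]
E
python3 - <<'E'
from h import *
h=np.array([(272,232),(412,185),(495,405),(347,452)]);o_=np.array([(190,200),(465,115),(578,432),(300,522)])
for c in(h,o_):
    P=ray("top",(c+.5)/7.5-.5+[410,230],50)[:,:2]; print(P.round(1),P.mean(0),np.degrees(np.arctan2(*(P[1]-P[2])[::-1])),np.linalg.norm(P[1]-P[2]),np.linalg.norm(P[0]-P[1]))
# inner edge from gray image: Sobel-free check by cover spot
o=bot.get_obs();a=[*o["tool_pos"],o["tcp_rot"][2]];z=a[2]
print(a,go([515,-180,z],.264),go([440,-319,z],.264,[515,-180,z,.262]))
E
```

```text
[[ 466.1 -287.4]
 [ 478.8 -331.1]
 [ 413.1 -350.2]
 [ 401.  -304.6]] [ 439.76135927 -318.33373005] 16.267734565628825 68.3771148630289 45.45633490160484
[[ 476.4 -263.4]
 [ 499.2 -349.2]
 [ 404.4 -374.5]
 [ 381.3 -289. ]] [ 440.33251448 -319.01743155] 14.927559835214323 98.13815403056648 88.81747804263642
[np.float64(541.5816540246881), np.float64(-21.857041674826498), np.float64(197.88302239651358), np.float64(0.26257899294773646)] {'x': np.float64(-0.334), 'y': np.float64(0.729), 'z': np.float64(-0.0), 'az': np.float64(-0.001)} {'x': np.float64(-0.542), 'y': np.float64(0.574), 'z': np.float64(-0.0), 'az': np.float64(-0.002)}
```

Call:
{"method": "send_rows", "body": {
  "rows": [
    {"x":-0.06,"y":0.14,"z":0,"ax":0,"ay":0,"az":0,"jaw":-1},
    {"x":-0.13,"y":0.28,"z":0,"ax":0,"ay":0,"az":0,"jaw":-1},
    {"x":-0.2,"y":0.43,"z":0,"ax":0,"ay":0,"az":0,"jaw":-1},
    {"x":-0.27,"y":0.58,"z":0,"ax":0,"ay":0,"az":0,"jaw":-1},
    {"x":-0.33,"y":0.73,"z":0,"ax":0,"ay":0,"az":0,"jaw":-1},
    {"x":-0.33,"y":0.73,"z":0,"ax":0,"ay":0,"az":0,"jaw":-1},
    {"x":-0.33,"y":0.73,"z":0,"ax":0,"ay":0,"az":0,"jaw":-1},
    {"x":-0.33,"y":0.73,"z":0,"ax":0,"ay":0,"az":0,"jaw":-1},
    {"x":-0.33,"y":0.73,"z":0,"ax":0,"ay":0,"az":0,"jaw":-1},
    {"x":-0.33,"y":0.73,"z":0,"ax":0,"ay":0,"az":0,"jaw":-1}
  ]
}}

```text
time: 65.8
tool_pos: [515.9, -179.4, 197.9]
tcp_rot: [-3.142, -0.0, 0.263]
contact_force: [0.6, 0.3, -2.4]
grip_width: 29.8
finger_force: 30.0
```

Call:
{"method": "send_rows", "body": {
  "rows": [
    {"x":-0.1,"y":0.12,"z":0,"ax":0,"ay":0,"az":0,"jaw":-1},
    {"x":-0.22,"y":0.24,"z":0,"ax":0,"ay":0,"az":0,"jaw":-1},
    {"x":-0.34,"y":0.36,"z":0,"ax":0,"ay":0,"az":0,"jaw":-1},
    {"x":-0.45,"y":0.48,"z":0,"ax":0,"ay":0,"az":0,"jaw":-1},
    {"x":-0.54,"y":0.574,"z":0,"ax":0,"ay":0,"az":0,"jaw":-1},
    {"x":-0.54,"y":0.574,"z":0.1,"ax":0,"ay":0,"az":0,"jaw":-1},
    {"x":-0.54,"y":0.574,"z":0.22,"ax":0,"ay":0,"az":0,"jaw":-1},
    {"x":-0.54,"y":0.574,"z":0.34,"ax":0,"ay":0,"az":0,"jaw":-1},
    {"x":-0.54,"y":0.574,"z":0.4,"ax":0,"ay":0,"az":0,"jaw":-1},
    {"x":-0.54,"y":0.574,"z":0.4,"ax":0,"ay":0,"az":0,"jaw":-1}
  ]
}}

```text
time: 67.05
tool_pos: [441.1, -318.5, 117.4]
tcp_rot: [-3.14, 0.001, 0.263]
contact_force: [0.4, -0.4, -1.4]
grip_width: 29.7
finger_force: 30.0
```

Run:
```python
from h import *
o=bot.get_obs();print(o["time"],o["tool_pos"],o["tcp_rot"],o["grip_width"],o["contact_force"])
print(go([440.1,-318.9,88],.263),go([440.1,-318.9,58],.263))
img,d,W=cloud("side");save(cv2.resize(img[90:190,330:470],(700,500),interpolation=cv2.INTER_CUBIC),"s8")
```

```text
67.05 [ 441.0881284  -318.5259132   117.41636475] [-3.14032071e+00  6.40139870e-04  2.62754608e-01] 29.661536656332167 [ 0.39435285 -0.37707165 -1.43154398]
{'x': np.float64(-0.005), 'y': np.float64(0.001), 'z': np.float64(0.147), 'az': np.float64(-0.0)} {'x': np.float64(-0.005), 'y': np.float64(0.001), 'z': np.float64(0.297), 'az': np.float64(-0.0)}
```

View pics/s8.png

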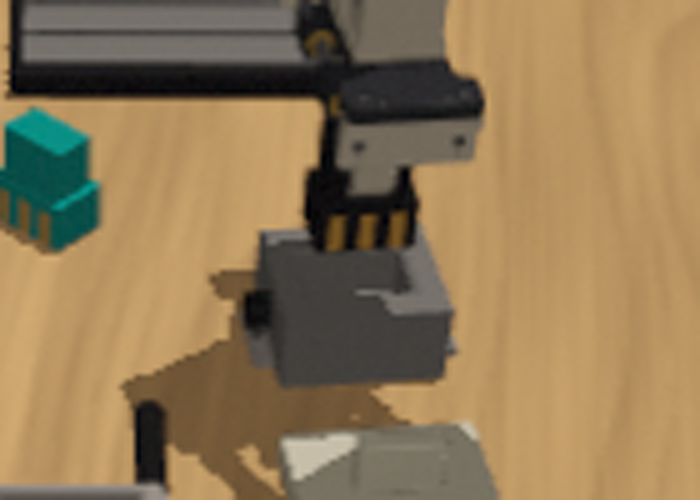

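The plug (brass strips at crop (365,232)) hangs squarely above the socket mouth. I'm lowering it slowly.

Call:
{"method": "send_rows", "body": {
  "rows": [
    {"x":-0.005,"y":0.001,"z":0.04,"ax":0,"ay":0,"az":0,"jaw":-1},
    {"x":-0.005,"y":0.001,"z":0.08,"ax":0,"ay":0,"az":0,"jaw":-1},
    {"x":-0.005,"y":0.001,"z":0.11,"ax":0,"ay":0,"az":0,"jaw":-1},
    {"x":-0.005,"y":0.001,"z":0.125,"ax":0,"ay":0,"az":0,"jaw":-1},
    {"x":-0.005,"y":0.001,"z":0.14,"ax":0,"ay":0,"az":0,"jaw":-1},
    {"x":-0.005,"y":0.001,"z":0.15,"ax":0,"ay":0,"az":0,"jaw":-1},
    {"x":-0.005,"y":0.001,"z":0.16,"ax":0,"ay":0,"az":0,"jaw":-1},
    {"x":-0.005,"y":0.001,"z":0.17,"ax":0,"ay":0,"az":0,"jaw":-1},
    {"x":-0.005,"y":0.001,"z":0.175,"ax":0,"ay":0,"az":0,"jaw":-1},
    {"x":-0.005,"y":0.001,"z":0.175,"ax":0,"ay":0,"az":0,"jaw":-1}
  ]
}}

```text
time: 68.35
tool_pos: [440.3, -319.2, 82.8]
tcp_rot: [-3.141, 0.0, 0.263]
contact_force: [0.8, 0.8, -1.3]
grip_width: 29.8
finger_force: 30.0
```

Call:
{"method": "send_rows", "body": {
  "rows": [
    {"x":0,"y":0,"z":0.015,"ax":0,"ay":0,"az":0,"jaw":-1},
    {"x":0,"y":0,"z":0.03,"ax":0,"ay":0,"az":0,"jaw":-1},
    {"x":0,"y":0,"z":0.045,"ax":0,"ay":0,"az":0,"jaw":-1},
    {"x":0,"y":0,"z":0.06,"ax":0,"ay":0,"az":0,"jaw":-1},
    {"x":0,"y":0,"z":0.075,"ax":0,"ay":0,"az":0,"jaw":-1},
    {"x":0,"y":0,"z":0.09,"ax":0,"ay":0,"az":0,"jaw":-1},
    {"x":0,"y":0,"z":0.105,"ax":0,"ay":0,"az":0,"jaw":-1},
    {"x":0,"y":0,"z":0.118,"ax":0,"ay":0,"az":0,"jaw":-1},
    {"x":0,"y":0,"z":0.125,"ax":0,"ay":0,"az":0,"jaw":-1},
    {"x":0,"y":0,"z":0.125,"ax":0,"ay":0,"az":0,"jaw":-1}
  ]
}}

```text
time: 69.6
tool_pos: [440.4, -319.2, 58.3]
tcp_rot: [3.142, -0.0, 0.263]
contact_force: [-1.8, 2.1, 3.7]
grip_width: 29.8
finger_force: 30.0
```

Call:
{"method": "send_rows", "body": {
  "rows": [
    {"x":0,"y":0,"z":0.01,"ax":0,"ay":0,"az":0,"jaw":-1},
    {"x":0,"y":0,"z":0.015,"ax":0,"ay":0,"az":0,"jaw":-1},
    {"x":0,"y":0,"z":0.015,"ax":0,"ay":0,"az":0,"jaw":-1},
    {"x":0,"y":0,"z":0.015,"ax":0,"ay":0,"az":0,"jaw":-1},
    {"x":0,"y":0,"z":0.015,"ax":0,"ay":0,"az":0,"jaw":-1},
    {"x":0,"y":0,"z":0.015,"ax":0,"ay":0,"az":0,"jaw":-1},
    {"x":0,"y":0,"z":0.015,"ax":0,"ay":0,"az":0,"jaw":-1},
    {"x":0,"y":0,"z":0.015,"ax":0,"ay":0,"az":0,"jaw":-1},
    {"x":0,"y":0,"z":0.015,"ax":0,"ay":0,"az":0,"jaw":-1},
    {"x":0,"y":0,"z":0.015,"ax":0,"ay":0,"az":0,"jaw":-1}
  ]
}}

```text
time: 70.85
tool_pos: [440.4, -319.2, 58.3]
tcp_rot: [3.14, -0.001, 0.263]
contact_force: [-6.8, 7.2, 29.1]
grip_width: 30.0
finger_force: 30.0
```

Call:
{"method": "send_rows", "body": {
  "rows": [
    {"x":0,"y":0,"z":-0.01,"ax":0,"ay":0,"az":0,"jaw":-0.3},
    {"x":0,"y":0,"z":-0.01,"ax":0,"ay":0,"az":0,"jaw":0},
    {"x":0,"y":0,"z":-0.01,"ax":0,"ay":0,"az":0,"jaw":0.1},
    {"x":0,"y":0,"z":-0.01,"ax":0,"ay":0,"az":0,"jaw":0.1},
    {"x":0,"y":0,"z":-0.06,"ax":0,"ay":0,"az":0,"jaw":0.1},
    {"x":0,"y":0,"z":-0.15,"ax":0,"ay":0,"az":0,"jaw":0.1},
    {"x":0,"y":0,"z":-0.3,"ax":0,"ay":0,"az":0,"jaw":0.1},
    {"x":0,"y":0,"z":-0.5,"ax":0,"ay":0,"az":0,"jaw":0.1},
    {"x":0,"y":0,"z":-0.7,"ax":0,"ay":0,"az":0,"jaw":0.1},
    {"x":0,"y":0,"z":-0.85,"ax":0,"ay":0,"az":0,"jaw":0.1}
  ]
}}

```text
time: 72.1
tool_pos: [440.6, -319.5, 227.5]
tcp_rot: [3.14, -0.001, 0.263]
contact_force: [0.9, -0.7, -0.1]
grip_width: 50.7
finger_force: 0.0
```

Call:
{"method": "send_rows", "body": {
  "rows": [
    {"x":0.1,"y":-0.2,"z":0,"ax":0,"ay":0,"az":0,"jaw":0.1},
    {"x":0.2,"y":-0.4,"z":0,"ax":0,"ay":0,"az":0,"jaw":0.1},
    {"x":0.3,"y":-0.6,"z":0,"ax":0,"ay":0,"az":0,"jaw":0.1},
    {"x":0.4,"y":-0.8,"z":0,"ax":0,"ay":0,"az":0,"jaw":0.1},
    {"x":0.5,"y":-1,"z":0,"ax":0,"ay":0,"az":0,"jaw":0.1},
    {"x":0.5,"y":-1,"z":0,"ax":0,"ay":0,"az":0,"jaw":0.1},
    {"x":0.5,"y":-1,"z":0,"ax":0,"ay":0,"az":0,"jaw":0.1},
    {"x":0.5,"y":-1,"z":0,"ax":0,"ay":0,"az":0,"jaw":0.1},
    {"x":0.5,"y":-1,"z":0,"ax":0,"ay":0,"az":0,"jaw":0.1},
    {"x":0.5,"y":-1,"z":0,"ax":0,"ay":0,"az":0,"jaw":0.1}
  ]
}}

```text
time: 73.35
tool_pos: [484.9, -100.7, 224.8]
tcp_rot: [-3.141, 0.0, 0.262]
contact_force: [0.4, 0.7, 0.9]
grip_width: 50.6
finger_force: 0.0
```

Call:
{"method": "send_rows", "body": {
  "rows": [
    {"x":0,"y":-0.2,"z":0,"ax":0,"ay":0,"az":0,"jaw":0.1},
    {"x":0,"y":-0.4,"z":0,"ax":0,"ay":0,"az":0,"jaw":0.1},
    {"x":0,"y":-0.6,"z":0,"ax":0,"ay":0,"az":0,"jaw":0.1},
    {"x":0,"y":-0.6,"z":0,"ax":0,"ay":0,"az":0,"jaw":0.1},
    {"x":0,"y":-0.6,"z":0,"ax":0,"ay":0,"az":0,"jaw":0.1},
    {"x":0,"y":-0.6,"z":0,"ax":0,"ay":0,"az":0,"jaw":0.1},
    {"x":0,"y":-0.6,"z":0,"ax":0,"ay":0,"az":0,"jaw":0.1},
    {"x":0,"y":-0.6,"z":0,"ax":0,"ay":0,"az":0,"jaw":0.1},
    {"x":0,"y":-0.6,"z":0,"ax":0,"ay":0,"az":0,"jaw":0.1},
    {"x":0,"y":-0.6,"z":0,"ax":0,"ay":0,"az":0,"jaw":0.1}
  ]
}}

```text
time: 74.6
tool_pos: [453.8, 15.6, 224.9]
tcp_rot: [-3.142, -0.0, 0.263]
contact_force: [-0.2, 0.4, 0.2]
grip_width: 50.5
finger_force: 0.0
```

Run:
```python
from m import *
o=bot.get_obs();print(o["time"],o["tool_pos"])
for n in("top","side"):
    img,d,W=cloud(n)
    rects(n,W,img,dict(cplate=((405,-165),80,14,26,0),hous=((440,-318),75,46,54,0),plug=((440,-319),45,75,110,0)))
    save(img,n+"9")
    q=W.reshape(-1,3);c=np.array([513,35.]);th=.15;e=np.array([np.cos(th),np.sin(th)]);nn=np.array([-np.sin(th),np.cos(th)])
    r=q[:,:2]-c;g=q[(abs(r@nn)<90)&(abs(r@e)<25)&(q[:,2]>60)&(q[:,2]<84)];print("crossbar",len(g),g.mean(0) if len(g) else "")
```

```text
74.6 [453.84934346  15.6432484  224.90891018]
top cplate 1992 [ 404.8 -165. ] [113.6 102.1] 15.1 z 18.4
top hous 1209 [ 440.4 -319.5] [100.   92.1] 15.0 z 48.6
top plug 360 [ 439.6 -318. ] [50.6 29.9] 14.3 z 87.9
crossbar 14 [524.14453936 -35.96788038  71.50108054]
side cplate 842 [ 402.9 -162.4] [111.5 110.7] 14.4 z 20.9
side hous 26 [ 437.3 -333.8] [89.6 62.2] 16.0 z 51.3
side plug few 0
crossbar 342 [512.33097554  38.90575123  73.70906715]
```

View pics/side9.png

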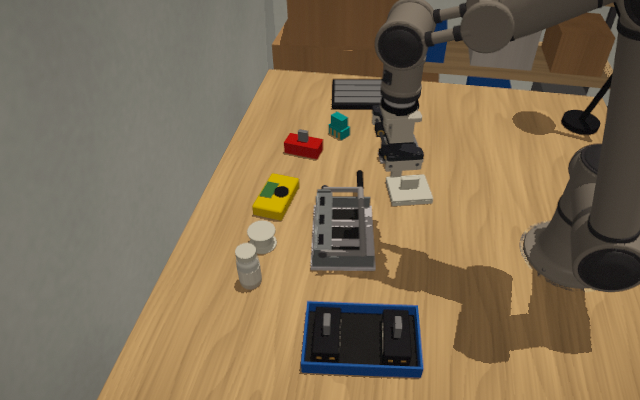

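The plug is fully home (top at z about 90), the cover is flat on the bench, the packs are in the tray and the bar is down. Everything is clear of the robot, so I'm handing in.

```bash
python3 -c "
from plant import bot
print(bot.close_job())"
```

```text
the job is handed in; nothing more can be done
None
```

The job is handed in at about 75 s of the 208 s allowed, with no verdict returned: my last measurements had both packs (only two were present) flat in the tray, the bar fully down, the cover right way up on the bench and the plug fully home.

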